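# Clamp a denture flask in the bench clamp

## Robot

A 6-joint arm with a two-finger parallel gripper is mounted at the origin on the work surface. World frame = base frame: x ahead of the robot, y to its left, z up, the work surface at z = 0. Lengths are in m, angles in rad, forces in N, time in s.
With the tool pointing down it reaches from about 0.375 to 0.9 m from the base axis. Payload 3.1 kg.
Tool frame: the origin (TCP) lies between the finger pads; the fingertips stand 19 mm ahead of it and the grasp point (between the pads) is the TCP; z points along the fingers, y is the direction in which the jaws open and shut (so a half turn about z gives the same grasp; the last joint's range is limited). The gripper opens to 87 mm and grips with 3 to 60 N. Pads are 19 mm wide; open, the fingers measure 117 mm over their backs; the gripper's body (75 mm by 190 mm) begins 51 mm behind the grasp point.
Start: joints at [0.941, 0.527, 1.433, -0, 1.181, -0.178], TCP at [0.273, 0.562, 0.242] pointing down, gripper open.
Joint ranges: [-3.08, 3.08], [-0.75, 2.2], [0.22, 2.44], [-1.43, 4.57], [0, 2.65], [-2.85, 2.85]. Speed limits (rad/s): [2.79, 2.79, 3.14, 3.14, 3.14, 3.14].

## Interface

Orientations are given as a unit quaternion [x, y, z, w].
In Python, from rig import robot gives the robot as it stands.
- The arm moves only by the tool apply_moves, never from a script. Its argument "series" is a list of rows, each a list of 7 numbers: the shift along the tool's x, y, z in cm, then the turn, a rotation vector about the tool's x, y, z in degrees, then the opening, from 0 (shut) to 1 (fully open). In form: [[dx, dy, dz, rx, ry, rz, grip], ...]. A call has 1 to 5 rows; each row is the pose to reach, as a shift and turn from the pose commanded when the call began, along the tool's axes at that moment; what a row does not reach only later rows make up. A row lasts 1/12 s, in which the tool goes at most 41.7 mm and 7.16 degrees, less where a joint would pass 70% of its speed; a pose out of reach is approached as far as the arm can. A call with a gripper value outside its range is refused whole. The fingers move at their own pace and stop on an object; "newtons" is the grip in N (left out, the last holds). Time passes only in rows, so rows that repeat a pose let the fingers close. It gives the time, the measured TCP pose, the force and the opening at its end, in the units of the state.
- robot.get_obs(): the state, without advancing time (a new reading comes with each control period).
- robot.camera(name): name is "scene" or "top" or "wrist"; returns the picture (400x640x3 uint8, red, green, blue); there is no depth.
- robot.camera_params(name): a dict with "mtx" (3x3 intrinsics, pixels), "origin" and "rotation" of the camera in the world. Camera axes: x right, y down, z forward; pixel columns grow to the right and rows downward; lengths in m; the calibration is good to about 2 mm. The wrist camera is an equidistant fisheye: a pixel r from the principal point sees the ray r / f radians off the axis. A picture is of the moment at which its call begins: read the wrist's pose just before it. camera_params takes no time and is no camera call; for the wrist camera it gives the pose at the moment of the call.
- robot.hand_in(): hands the job in, once; it reports no verdict.
The state is a dict: "time": time; "q": joint angles; "joint_velocities": joint speeds; "joint_torque": joint torques, N m; "position": TCP position; "tool_rot": TCP orientation; "ft_force": force on the tool from outside, world axes, zero at the start; "moment": the same for the moment, N m; "grip_width": finger opening in m.
Only numpy, scipy, OpenCV 4.12 (cv2) and the standard library are available. Lean on these libraries where they do the work, as an engineer would, in place of code of your own. Each camera call takes 0.05 s, during which the arm holds its last target. There are 200 camera calls.

## Task

Take only the top brass flask off the stack, leaving the two below as they are, and bring it upright and in line with the clamp's arm onto the base plate of the bench clamp, fully home against the stop, so that it sits under the screw. Then slide the jaw down the bar onto the flask until it tilts and binds, and screw the handle down clockwise until it is good and tight (at least half a turn once it bears). Disturb nothing else on the counter.

Things in the scene. Friction and masses are not known exactly. Their poses are not given: they have to be found in the camera images.
- flask: the work: the top one of three alike stacked brass flasks, filled and bolted shut, 0.6 to 0.9 kg; 110 mm long (own x), 62 wide (y). Origin: centre of its underside, z up. Foot 0 to 5 mm up (96 x 48, set in all round), plain sides 5 to 47, flat lid at 47, a rim 3.5 mm wide round its edge up to 51. It may enter the clamp either end first.
- lid_mark (a point): centre of the flat lid of the top flask (a bright round spot of 38 mm), 47 mm above its origin; axes as the flask's
- flask_mid: the flask under the top one, same shape and origin. The foot of each flask stands inside the rim of the one below with 2.5 mm play all round, so they sit 47 mm apart and part straight upwards. Must stay where it is (12 mm allowed)
- flask_low: the lowest flask of the stack, standing on the counter, same shape; must stay where it is (12 mm allowed)
- clamp: bench clamp (F-clamp) bolted to the worktop; origin on the worktop right below its screw, z up, x from the open front towards the bar. Grey base plate 12 mm thick, 115 wide (y), x = -185 to +145 mm. Steel bar 24 x 10 mm upright at x = 114 mm, 265 tall, in a foot block 34 tall that begins at x = 87.
- anvil (a point): top of the base plate right below the screw, 12 mm above the clamp's origin; axes as the clamp's
- stop_face (a point): middle of the front face of the dark stop across the plate (60 mm wide, 22 tall), 56.5 mm from the screw's line towards the bar; axes as the clamp's. A flask pushed along x against it has its centre under the screw (within 2 mm)
- apron (a point): point on top of the base plate 118 mm in front of the screw's line: a flask set down here, lengthwise along clamp x, is clear of the jaw overhead and can then be slid in to the stop (takes 3 to 7 N). Axes as the clamp's
- jaw (a joint): height of the green jaw on the bar, in m: the middle of its eye (46 mm tall, round the bar) is 75 mm plus this above the worktop. 0 to 0.16, starts 0.075 to 0.125, about 0.018 when bound on the flask. Drooping, it holds itself on the bar, and a push straight down on its screw end only binds it harder; held square to the bar it slides with a few N (0.5 kg).
- jaw_tilt (a joint): tilt of the jaw on the bar, rad (its eye has 1.5 mm play before and behind the bar): -0.08 drooping at the screw end (start), 0 square, +0.07 screw end up, bound by the work pressing up on the pad, about +0.1 when tight. Once the pad rests on the work and the jaw is let go, the eye end sinks by its weight, or by a push, until it binds at about +0.07.
- jaw_mid (a point): middle of the jaw's arm, 54 mm from the screw's line towards the bar, 60 mm from the bar's axis. The arm is 22 mm wide (clamp y), 26 tall; above it about 85 mm are free between handle and bar. Axes as the clamp's, tilting with the jaw
- handle (a joint): angle of the screw handle, rad: 0 at the start (backed right out), at most 17, growing clockwise seen from above; drives the pad down 10 mm a turn. The screw drags with 0.12 N m and stays where left. With the jaw bound on the flask, half a turn makes it tight (the clamp is springy, the torque rises gently); more is harmless.
- handle_grip (a point): point on the axis of the blue screw handle above the jaw: an upright round fluted grip 30 mm across, its top 33 mm above this point, its straight part reaching 35 mm below it. z up along the handle's axis; the axes turn and tilt with it (starts with its top leaning 0.08 rad away from the bar). The bar is 114 mm away
- pad_face (a point): centre of the underside of the round steel pad (32 mm across) at the lower end of the screw, 137 mm below handle_grip along the axis; swivels to lie flat on the work. With the jaw square to the bar it is 42 mm below the middle of the eye
- pad: the swivelling pad, origin 10 mm above its underside; the flask is tight when it presses on the lid with more than 25 N
- bowl: green mixing bowl, 116 mm across, 62 tall; stands on the other side of the clamp from the stack (either side). Bystander
- plaster_knife: plaster knife with wooden handle, 190 mm, lying on the counter; bystander
- soap: green soap pump bottle, 183 mm tall; bystander
- jar: white jar with blue cap, 90 mm tall; bystander

How it is judged:
By the outcome, as a careful person would: the job done as asked, in the order asked, and still so for the second after the job is handed in, with the robot touching nothing.
It also fails if it takes over 72 s, if anything falls off the work surface, if the arm or the gripper's body presses on something with over 40 N, if the wrist force passes 120 N, or if a joint passes its speed limit or range.

## Working session

There is one attempt and no reset: what is moved stays moved. The work goes in short steps, Python scripts to look and compute and a tool call to move; the robot and the scene stay as the last step left them, time stands still between calls to the robot, and variables do not carry over. Pictures are saved under pics/ and viewed, about 8 in all and at most 12, crops included, and the job is handed in when it is done.

Besides the shell and the picture viewer there is one more tool, called as name(argument=value, ...) on one line, values as JSON. apply_moves: Moves the arm, as the interface text tells. Its arguments: {"type":"object","properties":{"series":{"type":"array"},"newtons":{"type":"number"}},"required":["series"]}

```bash
ls; mkdir -p pics
cat > h.py <<'E'
import numpy as np, cv2
from scipy.spatial.transform import Rotation as R
from rig import robot
def snap(n,f):
    im=robot.camera(n); cv2.imwrite('pics/'+f,im[:,:,::-1]); return im
def ray(n,u,v):
    p=robot.camera_params(n);K=np.array(p['mtx']);d=np.array([(u-K[0,2])/K[0,0],(v-K[1,2])/K[1,1],1.])
    if n=='wrist':
        r=np.hypot(*d[:2]); d=np.array([*(d[:2]/max(r,1e-9)*np.sin(r)),np.cos(r)])
    return np.array(p['origin']),np.array(p['rotation'])@d
def atz(n,u,v,z):
    o,d=ray(n,u,v); return o+d*(z-o[2])/d[2]
def proj(n,P):
    p=robot.camera_params(n);K=np.array(p['mtx']);c=(np.array(P)-np.array(p['origin']))@np.array(p['rotation'])
    return (K@(c/c[2]))[:2]
E
python3 - <<'E'
from h import *
a=snap('scene','s0.png');b=snap('top','t0.png')
o=robot.get_obs();print(o)
for n in('scene','top','wrist'):print(robot.camera_params(n))
E
```

```text
pics
{'time': 0.1, 'q': array([ 9.40481835e-01,  5.28391216e-01,  1.43377783e+00, -6.81426682e-07,
        1.18141245e+00, -1.78523031e-01]), 'joint_velocities': array([ 0.00099426, -0.00217287, -0.00303455,  0.00011049,  0.00027996,
        0.0008454 ]), 'joint_torque': array([-8.99327024e-04, -4.40986276e+01, -1.77149588e+01,  6.33983128e-02,
        5.33900689e-02, -5.18328079e-05]), 'position': array([0.27247111, 0.56178168, 0.24065723]), 'tool_rot': array([ 2.23979188e-01,  9.74593420e-01, -9.14328804e-04, -3.91000639e-04]), 'ft_force': array([-0.16464637,  0.12794827,  0.10039895]), 'moment': array([ 0.01836524, -0.00816259, -0.02316211]), 'grip_width': 0.08684661617851314}
{'mtx': array([[491.18299554,   0.        , 322.68120226],
       [  0.        , 491.18299554, 194.6621927 ],
       [  0.        ,   0.        ,   1.        ]]), 'origin': array([1.54847812, 0.3996893 , 0.90747649]), 'rotation': array([ 0.49313909,  0.74665644, -0.36835645, -0.2522529 ])}
{'mtx': array([[499.0438518 ,   0.        , 315.13504671],
       [  0.        , 499.0438518 , 200.6624418 ],
       [  0.        ,   0.        ,   1.        ]]), 'origin': array([0.5188239 , 0.01458783, 1.46744749]), 'rotation': array([ 0.70879624, -0.70477052,  0.01836105, -0.02385946])}
{'mtx': array([[309.70691629,   0.        , 313.61365234],
       [  0.        , 309.70691629, 199.81185004],
       [  0.        ,   0.        ,   1.        ]]), 'origin': array([0.20771515, 0.59152157, 0.38367728]), 'rotation': array([0.83983141, 0.52678332, 0.06881374, 0.11156706])}
```

Rotation is a quaternion; fix the helper and view.

```bash
sed -i "s/np.array(p\['rotation'\])/R.from_quat(p['rotation']).as_matrix()/" h.py; grep -c as_matrix h.py
```

```text
2
```

View pics/s0.png

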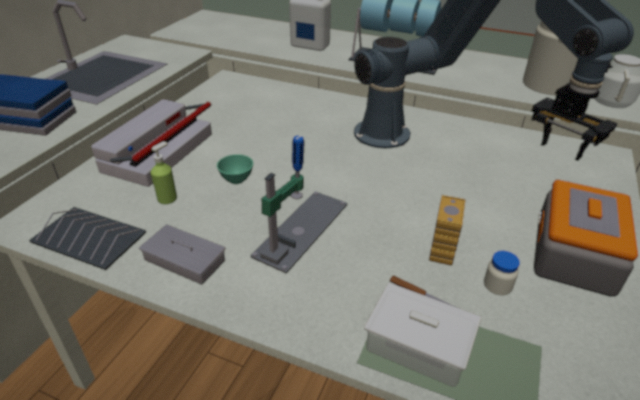

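View pics/t0.png

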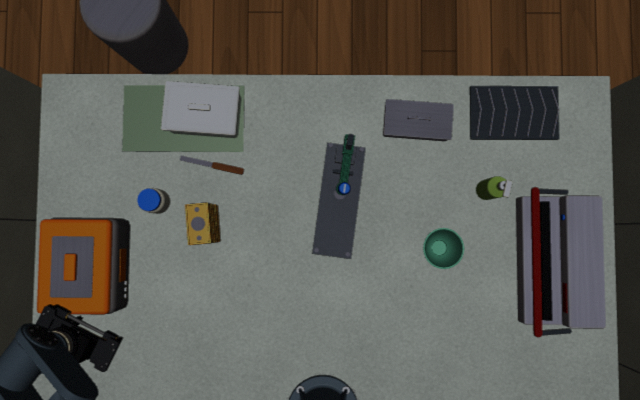

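Run:
```python
from h import *
t=cv2.imread('pics/t0.png');s=cv2.imread('pics/s0.png')
f=lambda i,x,y,w,h,k:cv2.resize(i[y:y+h,x:x+w],None,fx=k,fy=k,interpolation=cv2.INTER_CUBIC)
A=f(t,300,125,80,140,4)  # 320x560
B=f(t,170,190,60,65,5) # 300x325
C=f(s,425,190,45,75,3)
canvas=np.zeros((600,800,3),np.uint8)
canvas[:560,:320]=A;canvas[:325,330:630]=B;canvas[330:555,330:465]=C
D=f(s,235,130,120,145,2);canvas[310:600,480:720]=D
cv2.imwrite('pics/c1.png',canvas)
for u,v,z in[(199,224,.141),(344,188,.3),(340,190,.012)]:print(atz('top',u,v,z))
```

```text
[0.5342237  0.33370648 0.141     ]
[ 0.61873039 -0.04366908  0.3       ]
[ 0.6374467 -0.0463625  0.012    ]
```

View pics/c1.png

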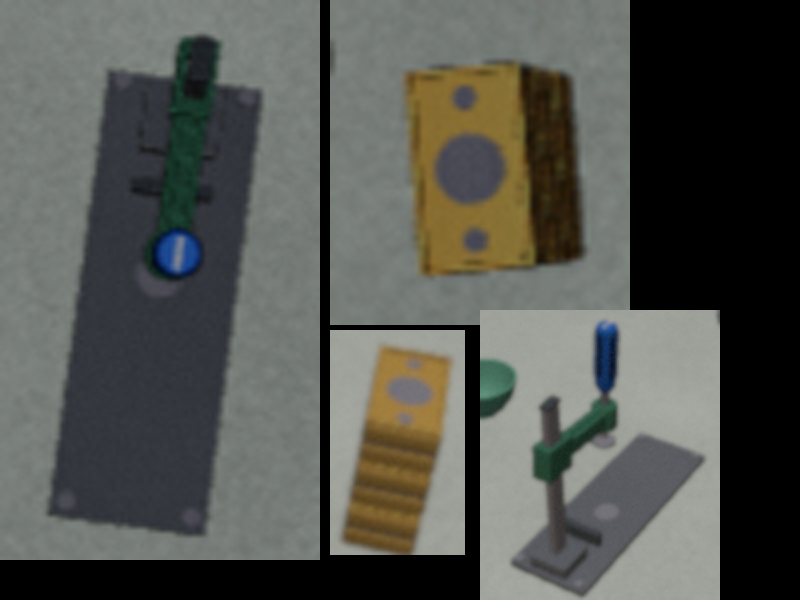

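Run:
```python
from h import *
from scipy.optimize import least_squares
def fit(pts,loc,z,ox,oy,k,x0):
    P=np.array([atz('top',(u+.5)/k-.5+ox,(v+.5)/k-.5+oy,z)[:2] for u,v in pts]);L=np.array(loc)
    g=lambda s:((L@np.array([[np.cos(s[2]),np.sin(s[2])],[-np.sin(s[2]),np.cos(s[2])]])+s[:2])-P).ravel()
    r=least_squares(g,x0);print(r.x,np.degrees(r.x[2]),(r.fun.reshape(-1,2)*1e3).round(1).tolist());return r.x
c=fit([(110,70),(262,92),(207,535),(48,515)],[(.145,.0575),(.145,-.0575),(-.185,-.0575),(-.185,.0575)],.012,300,125,4,[.6,-.04,0])
f=fit([(75,72),(190,62),(205,265),(90,275)],[(.055,.031),(.055,-.031),(-.055,-.031),(-.055,.031)],.145,170,190,5,[.53,.33,0])
print('lid',atz('top',(140.5)/5-.5+170,168.5/5-.5+190,.141))
print('anvil spot',atz('top',(158.5)/4-.5+300,(282.5)/4-.5+125,.012))
# jaw height: handle top in scene & top
o=robot.get_obs();print(R.from_quat(o['tool_rot']).as_matrix().round(3))
```

```text
[ 0.62793601 -0.04563495 -0.12776594] -7.320449348684019 [[0.6, 1.0], [1.7, -1.4], [-1.6, 0.8], [-0.7, -0.5]]
[0.53614194 0.33651496 0.09352364] 5.358510015050511 [[0.9, 0.4], [1.1, -0.2], [-0.9, -0.5], [-1.1, 0.4]]
lid [0.53632793 0.33747985 0.141     ]
anvil spot [ 0.62240868 -0.04385043  0.012     ]
[[-0.9    0.437 -0.001]
 [ 0.437  0.9   -0.002]
 [ 0.    -0.002 -1.   ]]
```

```bash
cat >> h.py <<'E'
C=np.array([.6279,-.0456]);CY=-7.32
def cl(x,y,z):  # clamp frame -> world
    c,s=np.cos(np.radians(CY)),np.sin(np.radians(CY)); return np.array([C[0]+c*x-s*y,C[1]+s*x+c*y,z])
def rot(psi,pitch=0):
    # tool z down, tool y at world angle psi; pitch>0 leans fingers toward +x' (perp. to y, at psi-90)
    a=np.radians(psi);y=np.array([np.cos(a),np.sin(a),0]);x=np.array([np.sin(a),-np.cos(a),0]);p=np.radians(pitch)
    z=np.array([0,0,-1])*np.cos(p)+x*np.sin(p)
    return np.column_stack([np.cross(y,z),y,z])
def rel(pos,M):
    o=robot.get_obs();T=R.from_quat(o['tool_rot']).as_matrix()
    d=T.T@(np.array(pos)-o['position'])*100;w=np.degrees(R.from_matrix(T.T@M).as_rotvec())
    print('t%.2f'%o['time'],'at',o['position'].round(4),'shift cm',d.round(2),'rot',w.round(2),'F',o['ft_force'].round(1),'w',o['grip_width'].round(4),'q',o['q'].round(2))
E
python3 - <<'E'
from h import *
rel([.5362,.337,.24],rot(95.36));rel([.5362,.337,.126],rot(95.36))
o1,d1=ray('top',181/4-.5+300,252.5/4-.5+125);o2,d2=ray('scene',298.5,136)
A=np.column_stack([d1,-d2]);k=np.linalg.lstsq(A,o2-o1,rcond=None)[0];print(o1+k[0]*d1,o2+k[1]*d2)
for u,v in[(165,185),(150,248)]:print(atz('top',u,v,.09))
E
```

```text
Traceback (most recent call last):
  File "h.py", line 27, in rel
    print('t%.2f'%o['time'],'at',o['position'].round(4),'shift cm',d.round(2),'rot',w.round(2),'F',o['ft_force'].round(1),'w',o['grip_width'].round(4),'q',o['q'].round(2))
                                                                                                                              ^^^^^^^^^^^^^^^^^^^^^
AttributeError: 'float' object has no attribute 'round'
```

```bash
sed -i "s/o\['grip_width'\].round(4)/round(o['grip_width'],4)/" h.py
python3 - <<'E'
from h import *
rel([.5362,.337,.24],rot(95.36));rel([.5362,.337,.126],rot(95.36))
o1,d1=ray('top',181/4-.5+300,252.5/4-.5+125);o2,d2=ray('scene',298.5,136)
A=np.column_stack([d1,-d2]);k=np.linalg.lstsq(A,o2-o1,rcond=None)[0];print(o1+k[0]*d1,o2+k[1]*d2)
E
```

```text
t0.10 at [0.2725 0.5618 0.2407] shift cm [-33.54  -8.71   0.07] rot [ -0.1   -0.05 -31.25] F [-0.2  0.1  0.1] w 0.0868 q [ 0.94  0.53  1.43 -0.    1.18 -0.18]
t0.10 at [0.2725 0.5618 0.2407] shift cm [-33.54  -8.69  11.47] rot [ -0.1   -0.05 -31.25] F [-0.2  0.1  0.1] w 0.0868 q [ 0.94  0.53  1.43 -0.    1.18 -0.18]
[ 0.61886897 -0.04497723  0.30872641] [ 0.6185765  -0.04428242  0.30866544]
```

apply_moves(series=[[-19, -5, 0, 0, 0, -31.25, 1], [-19, -5, 0, 0, 0, -31.25, 1], [-19, -5, 0, 0, 0, -31.25, 1], [-19, -5, 0, 0, 0, -31.25, 1], [-19, -5, 0, 0, 0, -31.25, 1]])

```text
time: 0.52
position: [0.4227, 0.4329, 0.2411]
tool_rot: [-0.05, 0.999, -0.0, -0.0]
ft_force: [0.4, 0.0, -0.4]
grip_width: 0.0868
```

apply_moves(series=[[-10.5, -10.7, 0, 0, 0, 0, 1], [-10.5, -10.7, 0, 0, 0, 0, 1], [-10.5, -10.7, 0, 0, 0, 0, 1], [-10.5, -10.7, 0, 0, 0, 0, 1], [-10.5, -10.7, 0, 0, 0, 0, 1]])

```text
time: 0.93
position: [0.5412, 0.3335, 0.241]
tool_rot: [-0.044, 0.999, -0.001, 0.001]
ft_force: [-0.3, 0.4, -1.1]
grip_width: 0.0872
```

Run:
```python
from h import *
rel([.5362,.337,.126],rot(95.36))
a=snap('wrist','w1.png')
K=robot.camera_params('wrist')
```

```text
t0.93 at [0.5412 0.3335 0.241 ] shift cm [ 0.49  0.41 11.5 ] rot [-0.09  0.14 -0.33] F [-0.3  0.4 -1.1] w 0.0872 q [ 0.38  0.54  1.41 -0.    1.19 -1.28]
```

View pics/w1.png

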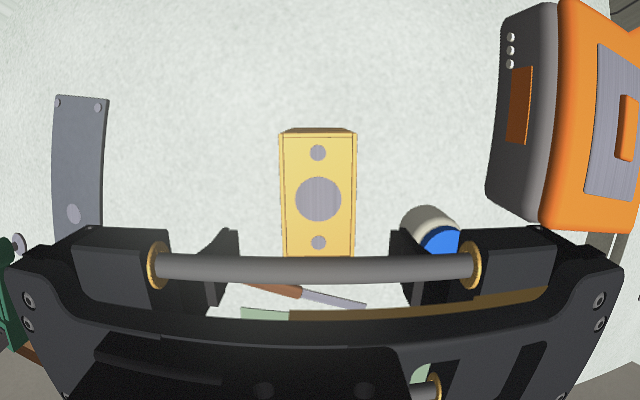

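Run:
```python
from h import *
print(atz('wrist',318.2,198.5,.141))
for p in[(281,135),(356,135)]:print(atz('wrist',*p,.145))
for p in[(317.5,153),(318.5,242)]:print(atz('wrist',*p,.141))
rel([.5362,.337,.126],rot(95.36))
```

```text
[0.5304764  0.33704806 0.141     ]
[0.48165734 0.30370177 0.145     ]
[0.47632751 0.36125084 0.145     ]
[0.49367775 0.33305481 0.141     ]
[0.56845614 0.3409073  0.141     ]
t0.98 at [0.5385 0.3354 0.2409] shift cm [ 0.21  0.18 11.49] rot [-0.01 -0.02 -0.27] F [-0.6 -0.5 -0.4] w 0.0868 q [ 0.38  0.54  1.41 -0.    1.19 -1.28]
```

apply_moves(series=[[0.1, 0, 3, 0, 0, -0.2, 1], [0.1, 0, 7, 0, 0, -0.2, 1], [0.1, 0, 10.5, 0, 0, -0.2, 1], [0.1, 0, 11.5, 0, 0, -0.2, 1], [0.1, 0, 11.5, 0, 0, -0.2, 1]])

```text
time: 1.4
position: [0.5318, 0.3374, 0.1231]
tool_rot: [-0.049, 0.999, -0.001, -0.004]
ft_force: [0.4, 1.6, 0.2]
grip_width: 0.0868
```

Run:
```python
from h import *
rel([.5362,.337,.126],rot(95.36))
```

```text
t1.40 at [0.5318 0.3374 0.1231] shift cm [-0.43 -0.08 -0.3 ] rot [-0.13 -0.5   0.28] F [0.4 1.6 0.2] w 0.0868 q [ 0.39  0.68  1.51  0.    0.96 -1.28]
```

apply_moves(series=[[0, 0, 0, 0, 0, 0, 1], [0, 0, 0, 0, 0, 0, 0.7], [0, 0, 0, 0, 0, 0, 0.6], [0, 0, 0, 0, 0, 0, 0.5], [0, 0, 0, 0, 0, 0, 0.5]], newtons=35)

```text
time: 1.82
position: [0.5362, 0.3379, 0.1282]
tool_rot: [-0.049, 0.999, 0.0, 0.001]
ft_force: [-0.2, 0.6, -0.0]
grip_width: 0.0679
```

apply_moves(series=[[0, 0, 0, 0, 0, 0, 0.5], [0, 0, 0, 0, 0, 0, 0.5], [0, 0, 0, 0, 0, 0, 0.5]], newtons=35)

```text
time: 2.07
position: [0.5361, 0.3369, 0.1278]
tool_rot: [-0.049, 0.999, -0.0, 0.001]
ft_force: [0.5, -4.2, 5.7]
grip_width: 0.0612
```

apply_moves(series=[[0, 0, -0.4, 0, 0, 0, 0.5], [0, 0, -1.2, 0, 0, 0, 0.5], [0, 0, -3, 0, 0, 0, 0.5], [0, 0, -5.5, 0, 0, 0, 0.5], [0, 0, -6.5, 0, 0, 0, 0.5]])

```text
time: 2.48
position: [0.5358, 0.3382, 0.1932]
tool_rot: [-0.049, 0.999, 0.001, 0.001]
ft_force: [0.5, 0.1, -6.6]
grip_width: 0.0618
```

Run:
```python
from h import *
p=cl(-.118,0,0);print(p)
rel([p[0],p[1],.19],rot(90+CY))
```

```text
[ 0.5108617  -0.03056552  0.        ]
t2.48 at [0.5358 0.3382 0.1932] shift cm [  6.06 -36.46   0.26] rot [ 0.08  0.07 12.88] F [ 0.5  0.1 -6.6] w 0.0618 q [ 0.39  0.59  1.46  0.    1.09 -1.28]
```

apply_moves(series=[[0.5, -2, 0, 0, 0, 2.9, 0.5], [1.2, -6, 0, 0, 0, 5.9, 0.5], [2, -10, 0, 0, 0, 8.9, 0.5], [2.5, -14, 0, 0, 0, 10.9, 0.5], [3, -18, 0, 0, 0, 12.9, 0.5]])

```text
time: 2.9
position: [0.5216, 0.1544, 0.1908]
tool_rot: [0.064, 0.998, 0.0, -0.001]
ft_force: [2.1, -0.7, -8.4]
grip_width: 0.0617
```

apply_moves(series=[[-0.3, -4, 0, 0, 0, 0, 0.5], [-0.6, -8, 0, 0, 0, 0, 0.5], [-0.9, -12, 0, 0, 0, 0, 0.5], [-1.1, -15.5, 0, 0, 0, 0, 0.5], [-1.1, -18.5, 0, 0, 0, 0, 0.5]])

```text
time: 3.32
position: [0.5101, -0.0318, 0.1912]
tool_rot: [0.065, 0.998, -0.0, 0.0]
ft_force: [1.1, -0.3, -7.5]
grip_width: 0.0615
```

apply_moves(series=[[0, 0, 0, 0, 0, 0, 0.5], [0, 0, 0, 0, 0, 0, 0.5], [0, 0, 0, 0, 0, 0, 0.5], [0, 0, 0, 0, 0, 0, 0.5]])

```text
time: 3.65
position: [0.5099, -0.0283, 0.1912]
tool_rot: [0.063, 0.998, 0.0, -0.001]
ft_force: [-0.3, -0.2, -8.0]
grip_width: 0.0614
```

Run:
```python
from h import *
p=cl(-.118,0,0)
rel([p[0],p[1],.19],rot(90+CY))
snap('top','t2.png');snap('wrist','w2.png')
t=cv2.imread('pics/t2.png');A=cv2.resize(t[110:290,150:390],None,fx=3,fy=3,interpolation=cv2.INTER_CUBIC);cv2.imwrite('pics/c2.png',A)
```

```text
t3.65 at [ 0.5099 -0.0283  0.1912] shift cm [-0.12 -0.22  0.12] rot [ 0.04 -0.06  0.04] F [-0.3 -0.2 -8. ] w 0.0614 q [-0.27  0.45  1.77  0.    0.93 -1.72]
```

View pics/c2.png

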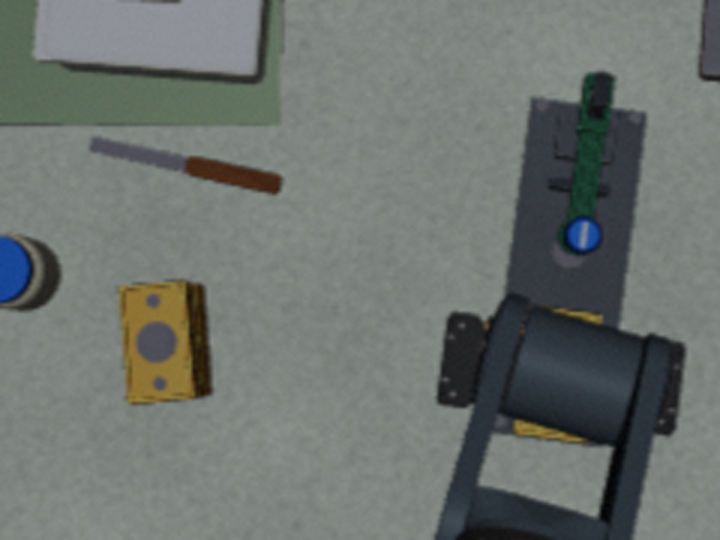

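View pics/w2.png

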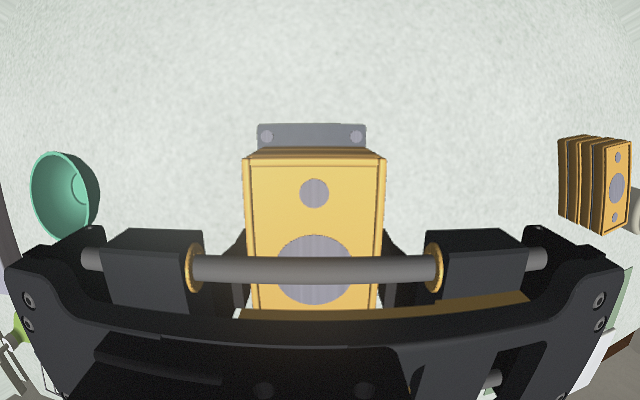

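Run:
```python
from h import *
a,b=[atz('wrist',*p,.012) for p in[(257.5,124.5),(366,124.5)]]
print(a,b,(a+b)/2,'expect',cl(-.185,.0575,0),cl(-.185,-.0575,0),cl(-.185,0,0))
o=robot.get_obs();T=R.from_quat(o['tool_rot']).as_matrix()
z=o['position'][2]-.1278+.145
l,r=[atz('wrist',*p,z) for p in[(244,158.5),(385,158.5)]]
print(l,r,(l+r)/2, 'flask lid', atz('wrist',314.2,193.3,z-.004))
p=o['position'];c,s=np.cos(np.radians(CY)),np.sin(np.radians(CY))
inv=lambda P:np.array([[c,s],[-s,c]])@(P[:2]-C)
for P in (a,b,l,r,p,atz('wrist',314.2,193.3,z-.004)):print(inv(P).round(4))
pp=cl(-.118,0,0);rel([pp[0],pp[1],.048],rot(90+CY))
```

```text
[ 0.43690158 -0.07929355  0.012     ] [0.45109451 0.03279185 0.012     ] [ 0.44399804 -0.02325085  0.012     ] expect [0.45173387 0.03500238 0.        ] [ 0.43708162 -0.07906037  0.        ] [ 0.44440774 -0.022029    0.        ]
[ 0.45112155 -0.05134669  0.20859091] [0.45840977 0.0067781  0.20859091] [ 0.45476566 -0.0222843   0.20859091] flask lid [ 0.47056339 -0.02439843  0.20459091]
[-0.1851 -0.0578]
[-0.1854  0.0552]
[-0.1746 -0.0282]
[-0.1748  0.0304]
[-0.119   0.0024]
[-0.1588  0.001 ]
t3.75 at [ 0.5102 -0.0281  0.1914] shift cm [-0.11 -0.24 14.34] rot [ 0.02 -0.03  0.09] F [ 0.3  1.  -7.9] w 0.062 q [-0.27  0.45  1.77  0.    0.93 -1.72]
```

apply_moves(series=[[-0.1, -0.2, 4, 0, 0, 0, 0.5], [-0.1, -0.2, 8, 0, 0, 0, 0.5], [-0.1, -0.2, 11.5, 0, 0, 0, 0.5], [-0.1, -0.2, 13.3, 0, 0, 0, 0.5], [-0.1, -0.2, 14, 0, 0, 0, 0.5]])

```text
time: 4.17
position: [0.5095, -0.03, 0.0485]
tool_rot: [0.063, 0.998, 0.001, -0.003]
ft_force: [-1.0, 0.2, -6.5]
grip_width: 0.0614
```

apply_moves(series=[[0, 0, 0, 0, 0, 0, 0.5], [0, 0, 0.1, 0, 0, 0, 0.5], [0, 0, 0.3, 0, 0, 0, 0.5], [0, 0, 0.4, 0, 0, 0, 0.5], [0, 0, 0.5, 0, 0, 0, 0.5]])

```text
time: 4.58
position: [0.5121, -0.0317, 0.0478]
tool_rot: [0.064, 0.998, -0.0, 0.001]
ft_force: [0.1, -0.2, -8.0]
grip_width: 0.0619
```

apply_moves(series=[[0, 0, 0.1, 0, 0, 0, 0.5], [0, 0, 0.2, 0, 0, 0, 0.5], [0, 0, 0.25, 0, 0, 0, 0.5], [0, 0, 0.25, 0, 0, 0, 0.5]])

```text
time: 4.92
position: [0.5116, -0.0317, 0.0458]
tool_rot: [0.064, 0.998, -0.0, 0.001]
ft_force: [-1.1, 1.1, 4.9]
grip_width: 0.0619
```

apply_moves(series=[[0, 0, 0, 0, 0, 0, 0.7], [0, 0, 0, 0, 0, 0, 0.8], [0, 0, 0, 0, 0, 0, 0.9], [0, 0, 0, 0, 0, 0, 1], [0, 0, 0, 0, 0, 0, 1]])

```text
time: 5.33
position: [0.5116, -0.0317, 0.0443]
tool_rot: [0.064, 0.998, -0.0, 0.001]
ft_force: [-0.5, -0.6, 0.5]
grip_width: 0.0806
```

Run:
```python
from h import *
o=robot.get_obs();p=o['position'];c,s=np.cos(np.radians(CY)),np.sin(np.radians(CY))
print('clamp xy',np.array([[c,s],[-s,c]])@(p[:2]-C))
pp=cl(-.156,-.001,0);rel([pp[0],pp[1],.048],rot(90+CY,22))
```

```text
clamp xy [-0.11713879 -0.00102526]
t5.33 at [ 0.5116 -0.0317  0.0443] shift cm [ 3.89  0.   -0.37] rot [-1.000e-02 -2.193e+01 -2.000e-02] F [-0.5 -0.6  0.5] w 0.0806 q [-0.28  0.71  1.86 -0.    0.58 -1.72]
```

apply_moves(series=[[1, 0, -0.4, 0, -4, 0, 1], [2, 0, -0.4, 0, -10, 0, 1], [3, 0, -0.4, 0, -16, 0, 1], [3.9, 0, -0.4, 0, -22, 0, 1], [3.9, 0, -0.4, 0, -22, 0, 1]])

```text
time: 5.75
position: [0.493, -0.0157, 0.055]
tool_rot: [0.059, 0.989, 0.013, 0.136]
ft_force: [-0.3, -0.4, -0.9]
grip_width: 0.0867
```

apply_moves(series=[[0, 0, 0, 0, 0, 0, 1], [0, 0, 0, 0, 0, 0, 1], [0, 0, 0, 0, 0, 0, 1]])

```text
time: 6.0
position: [0.4946, -0.0157, 0.0553]
tool_rot: [0.059, 0.989, 0.013, 0.136]
ft_force: [0.3, -0.6, -0.0]
grip_width: 0.0871
```

Run:
```python
from h import *
pp=cl(-.156,-.001,0);rel([pp[0],pp[1],.048],rot(90+CY,22))
snap('wrist','w3.png')
```

```text
t6.00 at [ 0.4946 -0.0157  0.0553] shift cm [ 2.13 -1.37  0.11] rot [ 2.51 -6.45  0.04] F [ 0.3 -0.6 -0. ] w 0.0871 q [-0.31  0.66  2.1   0.65  0.15 -2.4 ]
```

View pics/w3.png

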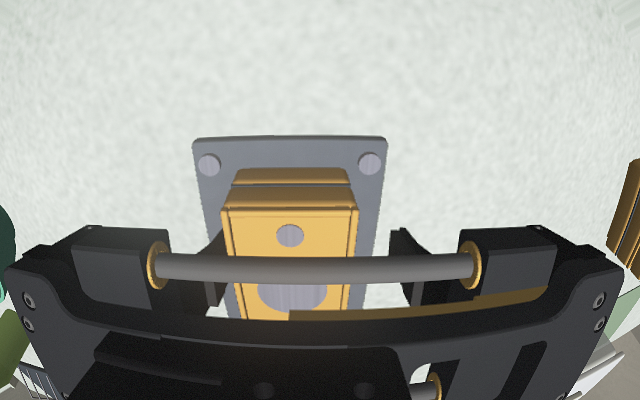

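Run:
```python
from h import *
pp=cl(-.117,-.001,0);rel([pp[0],pp[1],.047],rot(90+CY,0))
```

```text
t6.05 at [ 0.4948 -0.0157  0.0553] shift cm [-1.59 -1.43  1.25] rot [ 2.45 15.56  0.53] F [-0.5 -0.   0.7] w 0.0869 q [-0.31  0.66  2.1   0.65  0.15 -2.4 ]
```

apply_moves(series=[[-0.4, -0.5, 0.2, 0.6, 4, 0.1, 1], [-0.8, -1, 0.4, 1.2, 8, 0.2, 1], [-1.2, -1.4, 0.8, 2, 12, 0.4, 1], [-1.6, -1.4, 1.2, 2.4, 15.6, 0.5, 1], [-1.6, -1.4, 1.2, 2.4, 15.6, 0.5, 1]])

```text
time: 6.47
position: [0.5184, -0.0338, 0.0482]
tool_rot: [0.063, 0.998, -0.002, 0.004]
ft_force: [2.3, 0.9, 0.1]
grip_width: 0.087
```

apply_moves(series=[[0, 0, 0, 0, 0, 0, 1], [0, 0, 0, 0, 0, 0, 1]])

```text
time: 6.63
position: [0.5094, -0.0304, 0.047]
tool_rot: [0.064, 0.998, 0.001, -0.001]
ft_force: [-0.2, 0.4, -0.0]
grip_width: 0.0871
```

Run:
```python
from h import *
pp=cl(-.117,-.001,0);rel([pp[0],pp[1],.047],rot(90+CY,0))
```

```text
t6.63 at [ 0.5094 -0.0304  0.047 ] shift cm [-0.24 -0.1   0.  ] rot [ 0.13 -0.12  0.02] F [-0.2  0.4 -0. ] w 0.0871 q [-0.28  0.7   1.86  0.    0.58 -1.73]
```

apply_moves(series=[[-0.2, -0.1, 0, 0, 0, 0, 0.7], [-0.2, -0.1, 0, 0, 0, 0, 0.6], [-0.2, -0.1, 0, 0, 0, 0, 0.5], [-0.2, -0.1, 0, 0, 0, 0, 0.5], [-0.2, -0.1, 0, 0, 0, 0, 0.5]], newtons=20)

```text
time: 7.05
position: [0.512, -0.0316, 0.0474]
tool_rot: [0.064, 0.998, 0.001, -0.001]
ft_force: [-1.0, 0.0, 0.3]
grip_width: 0.0619
```

apply_moves(series=[[0, 0, 0, 0, 0, 0, 0.5], [-1, 0, 0, 0, 0, 0, 0.5], [-2, 0, 0, 0, 0, 0, 0.5], [-3, 0, 0, 0, 0, 0, 0.5], [-4, 0, 0, 0, 0, 0, 0.5]])

```text
time: 7.47
position: [0.5463, -0.0361, 0.0472]
tool_rot: [0.063, 0.998, 0.002, -0.008]
ft_force: [-9.8, 1.1, 9.7]
grip_width: 0.0617
```

apply_moves(series=[[-1, 0, 0, 0, 0, 0, 0.5], [-1.3, 0, 0, 0, 0, 0, 0.5], [-1.3, 0, 0, 0, 0, 0, 0.5], [-1.3, 0, 0, 0, 0, 0, 1], [-1.3, 0, 0, 0, 0, 0, 1]])

```text
time: 7.88
position: [0.5668, -0.0398, 0.0475]
tool_rot: [0.064, 0.998, 0.0, 0.001]
ft_force: [1.1, -0.7, -0.2]
grip_width: 0.069
```

apply_moves(series=[[0, 0, 0, 0, 0, 0, 1], [0, 0, 0, 0, 0, 0, 1], [0, 0, 0, 0, 0, 0, 1]])

```text
time: 8.13
position: [0.5661, -0.0395, 0.0475]
tool_rot: [0.064, 0.998, 0.0, 0.0]
ft_force: [-0.2, -0.9, 0.3]
grip_width: 0.0844
```

Run:
```python
from h import *
pp=cl(-.062-.042,-.001,0);rel([pp[0],pp[1],.048],rot(90+CY,12))
```

```text
t8.13 at [ 0.5661 -0.0395  0.0475] shift cm [ 4.19  0.08 -0.06] rot [  0.05 -11.97  -0.02] F [-0.2 -0.9  0.3] w 0.0844 q [-0.27  0.74  1.72  0.    0.69 -1.71]
```

apply_moves(series=[[1, 0, 0, 0, -3, 0, 1], [2, 0, 0, 0, -6, 0, 1], [3, 0, 0, 0, -9, 0, 1], [4.2, 0, 0, 0, -12, 0, 1], [4.2, 0, 0, 0, -12, 0, 1]])

```text
time: 8.55
position: [0.5179, -0.0322, 0.0466]
tool_rot: [0.064, 0.993, -0.005, 0.1]
ft_force: [-0.8, 0.7, -0.6]
grip_width: 0.0868
```

apply_moves(series=[[0, 0, 0, 0, 0, 0, 1], [0, 0, 0, 0, 0, 0, 1]])

```text
time: 8.72
position: [0.526, -0.0346, 0.0479]
tool_rot: [0.064, 0.992, -0.006, 0.105]
ft_force: [0.5, 0.3, 0.2]
grip_width: 0.0873
```

Run:
```python
from h import *
pp=cl(-.062-.042,-.001,0);rel([pp[0],pp[1],.048],rot(90+CY,12))
```

```text
t8.72 at [ 0.526  -0.0346  0.0479] shift cm [ 0.15  0.1  -0.05] rot [ 0.03  0.1  -0.02] F [0.5 0.3 0.2] w 0.0873 q [-0.3   0.69  1.97  0.13  0.28 -1.86]
```

apply_moves(series=[[0, 0, 0, 0, 0, 0, 0.7], [0, 0, 0, 0, 0, 0, 0.6], [0, 0, 0, 0, 0, 0, 0.5], [0, 0, 0, 0, 0, 0, 0.5], [0, 0, 0, 0, 0, 0, 0.5]], newtons=18)

```text
time: 9.13
position: [0.5242, -0.0339, 0.0475]
tool_rot: [0.064, 0.993, -0.006, 0.104]
ft_force: [0.5, 1.3, -0.2]
grip_width: 0.0618
```

apply_moves(series=[[0, 0, 0, 0, 0, 0, 0.5], [-0.98, 0, 0.21, 0, 0, 0, 0.5], [-1.96, 0, 0.42, 0, 0, 0, 0.5], [-2.94, 0, 0.63, 0, 0, 0, 0.5], [-3.92, 0, 0.83, 0, 0, 0, 0.5]])

```text
time: 9.55
position: [0.5576, -0.0369, 0.0468]
tool_rot: [0.063, 0.993, -0.004, 0.097]
ft_force: [-6.5, 1.7, 6.4]
grip_width: 0.0619
```

apply_moves(series=[[-0.5, 0, 0.1, 0, 0, 0, 0.5], [-1, 0, 0.2, 0, 0, 0, 0.5], [-1.2, 0, 0.25, 0, 0, 0, 0.5], [-1.2, 0, 0.25, 0, 0, 0, 0.5], [-1.2, 0, 0.25, 0, 0, 0, 0.5]])

```text
time: 9.97
position: [0.5745, -0.04, 0.0468]
tool_rot: [0.064, 0.993, -0.006, 0.103]
ft_force: [-2.6, 1.4, -2.2]
grip_width: 0.0619
```

Run:
```python
from h import *
pp=cl(-.042,-.001,0);rel([pp[0],pp[1],.048],rot(90+CY,12))
```

```text
t9.97 at [ 0.5745 -0.04    0.0468] shift cm [-1.16  0.03  0.12] rot [ 0.1  -0.22 -0.01] F [-2.6  1.4 -2.2] w 0.0619 q [-0.28  0.72  1.84  0.09  0.38 -1.8 ]
```

Creep to the stop.

apply_moves(series=[[-0.3, 0, 0.06, 0, 0, 0, 0.5], [-0.6, 0, 0.12, 0, 0, 0, 0.5], [-0.85, 0, 0.18, 0, 0, 0, 0.5], [-1, 0, 0.21, 0, 0, 0, 0.5], [-1, 0, 0.21, 0, 0, 0, 0.5]])

```text
time: 10.38
position: [0.587, -0.0422, 0.0473]
tool_rot: [0.064, 0.992, -0.006, 0.105]
ft_force: [0.9, -0.6, -6.9]
grip_width: 0.062
```

apply_moves(series=[[-0.1, 0, 0.02, 0, 0, 0, 0.5], [-0.2, 0, 0.04, 0, 0, 0, 0.5], [-0.3, 0, 0.06, 0, 0, 0, 0.5]])

```text
time: 10.63
position: [0.5886, -0.0421, 0.0474]
tool_rot: [0.064, 0.993, -0.006, 0.104]
ft_force: [-0.9, -1.1, -6.9]
grip_width: 0.0619
```

apply_moves(series=[[-0.1, 0, 0.02, 0, 0, 0, 0.5], [-0.2, 0, 0.04, 0, 0, 0, 0.5], [-0.3, 0, 0.06, 0, 0, 0, 0.5]])

```text
time: 10.88
position: [0.5919, -0.0425, 0.0475]
tool_rot: [0.064, 0.993, -0.006, 0.104]
ft_force: [-0.3, 1.0, -6.5]
grip_width: 0.0619
```

Run:
```python
from h import *
snap('scene','s4.png');snap('wrist','w4.png')
s=cv2.imread('pics/s4.png');w=cv2.imread('pics/w4.png')
cv=np.zeros((600,800,3),np.uint8)
A=cv2.resize(s[120:280,230:363],None,fx=3.5,fy=3.5,interpolation=cv2.INTER_CUBIC)[:600,:465];cv[:A.shape[0],:A.shape[1]]=A
B=cv2.resize(w[120:320,190:440],None,fx=1.3,fy=1.3);cv[:B.shape[0],470:470+B.shape[1]]=B
cv2.imwrite('pics/c4.png',cv)
```

View pics/c4.png

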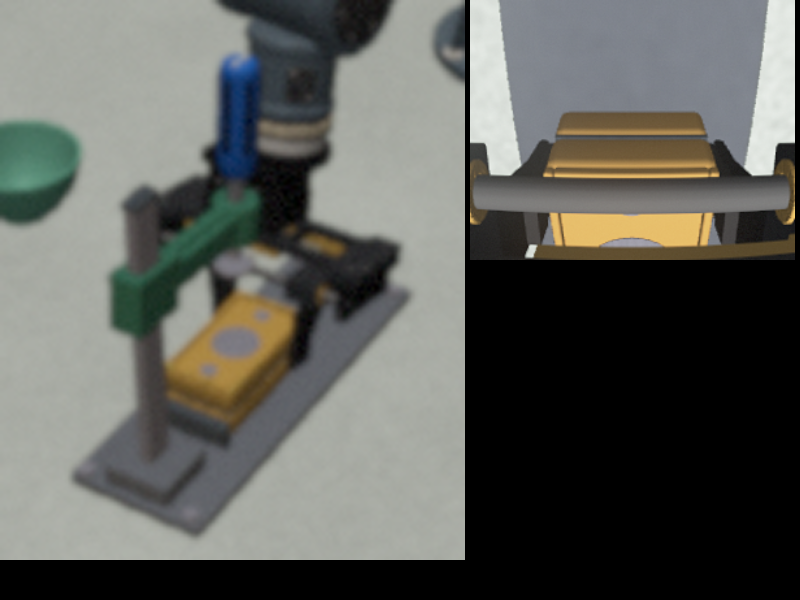

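apply_moves(series=[[-0.1, 0, 0.15, 0, 0, 0, 0.5], [-0.2, 0, 0.2, 0, 0, 0, 0.5], [-0.3, 0, 0.22, 0, 0, 0, 0.5], [-0.4, 0, 0.24, 0, 0, 0, 0.5], [-0.4, 0, 0.24, 0, 0, 0, 0.5]])

```text
time: 11.4
position: [0.5923, -0.0426, 0.0468]
tool_rot: [0.063, 0.993, -0.006, 0.1]
ft_force: [-12.4, -1.2, 10.2]
grip_width: 0.0618
```

apply_moves(series=[[-0.1, 0, 0.02, 0, 0, 0, 0.5], [-0.2, 0, 0.04, 0, 0, 0, 0.5], [-0.3, 0, 0.06, 0, 0, 0, 0.5], [-0.4, 0, 0.08, 0, 0, 0, 0.5], [-0.4, 0, 0.08, 0, 0, 0, 0.5]])

```text
time: 11.82
position: [0.5928, -0.0426, 0.0466]
tool_rot: [0.063, 0.993, -0.005, 0.097]
ft_force: [-18.9, -3.7, 16.0]
grip_width: 0.062
```

Run:
```python
from h import *
pp=cl(-.042,-.001,0);rel([pp[0],pp[1],.048],rot(90+CY,12))
for p in[(.055,.031),(.055,-.031),(-.055,.031),(-.055,-.031),(0,0)]:print(p,proj('scene',cl(*p,.063 if p[0] else .059)))
```

```text
t11.82 at [ 0.5928 -0.0426  0.0466] shift cm [ 0.64  0.05 -0.27] rot [ 0.13 -0.89  0.04] F [-18.9  -3.7  16. ] w 0.062 q [-0.27  0.73  1.79  0.07  0.43 -1.78]
(0.055, 0.031) [296.82266889 232.42883372]
(0.055, -0.031) [276.98890805 224.43121436]
(-0.055, 0.031) [318.33958547 209.65603196]
(-0.055, -0.031) [299.22880199 202.50793856]
(0, 0) [298.09640799 218.0417327 ]
```

apply_moves(series=[[0, 0, 0, 0, 0, 0, 0.8], [0, 0, 0, 0, 0, 0, 1], [0, 0, 0, 0, 0, 0, 1], [0, 0, 0, 0, 0, 0, 1]])

```text
time: 12.15
position: [0.6023, -0.0442, 0.0471]
tool_rot: [0.064, 0.992, -0.007, 0.106]
ft_force: [0.4, 0.1, -0.7]
grip_width: 0.0808
```

apply_moves(series=[[2, 0, -0.4, 0, 0, 0, 1], [5, 0, -1, 0, 0, 0, 1], [8, 0, -2, 0, 4, 0, 1], [11, 0, -3, 0, 8, 0, 1], [12, 0, -5, 0, 12, 0, 1]])

```text
time: 12.57
position: [0.4674, -0.0258, 0.0687]
tool_rot: [0.064, 0.998, 0.002, -0.007]
ft_force: [0.3, -0.3, -0.4]
grip_width: 0.0871
```

Run:
```python
from h import *
for z in(.17,.18,.19,.2,.21):
  print(z,[((proj('scene',cl(x,y,z))-[230,120])*3.5).round(0).tolist() for x,y in((.054,.011),(.054,-.011),(.095,.011),(0,0))])
print('bar top',[((proj('scene',cl(.114,y,.265))-[230,120])*3.5).round(0).tolist() for y in(.005,-.005)])
p=cl(.057,-.0005,0);rel([p[0],p[1],.37],rot(90+CY))
snap('scene','s5.png');snap('top','t5.png')
```

```text
0.17 [[208.0, 269.0], [182.0, 260.0], [176.0, 300.0], [236.0, 226.0]]
0.18 [[208.0, 258.0], [182.0, 248.0], [175.0, 289.0], [236.0, 215.0]]
0.19 [[207.0, 247.0], [181.0, 237.0], [174.0, 277.0], [235.0, 204.0]]
0.2 [[207.0, 235.0], [181.0, 226.0], [174.0, 265.0], [235.0, 193.0]]
0.21 [[206.0, 223.0], [180.0, 214.0], [173.0, 254.0], [235.0, 181.0]]
bar top [[146.0, 198.0], [133.0, 194.0]]
t12.57 at [ 0.4674 -0.0258  0.0687] shift cm [-21.43   0.12 -30.44] rot [ 0.15 -0.82 -0.01] F [ 0.3 -0.3 -0.4] w 0.0871 q [-0.29  0.63  1.95  0.    0.57 -1.74]
```

Run:
```python
from h import *
s=cv2.imread('pics/s5.png');t=cv2.imread('pics/t5.png')
k=5;A=cv2.resize(s[125:245,250:330],None,fx=k,fy=k,interpolation=cv2.INTER_CUBIC)
for z in np.arange(.15,.225,.01):
  for x in(.054,):
    for y in (.011,):
      q=((proj('scene',cl(x,y,z))-[250,125]+.5)*k).astype(int);cv2.circle(A,tuple(q),2,(0,0,255) if round(z*100)!=19 else (0,255,255),-1)
B=cv2.resize(t[130:230,310:380],None,fx=k,fy=k,interpolation=cv2.INTER_CUBIC)
cv=np.zeros((600,800,3),np.uint8);cv[:600,:400]=A;cv[:500,420:770]=B
cv2.imwrite('pics/c5.png',cv)
```

```text
(no output)
```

View pics/c5.png

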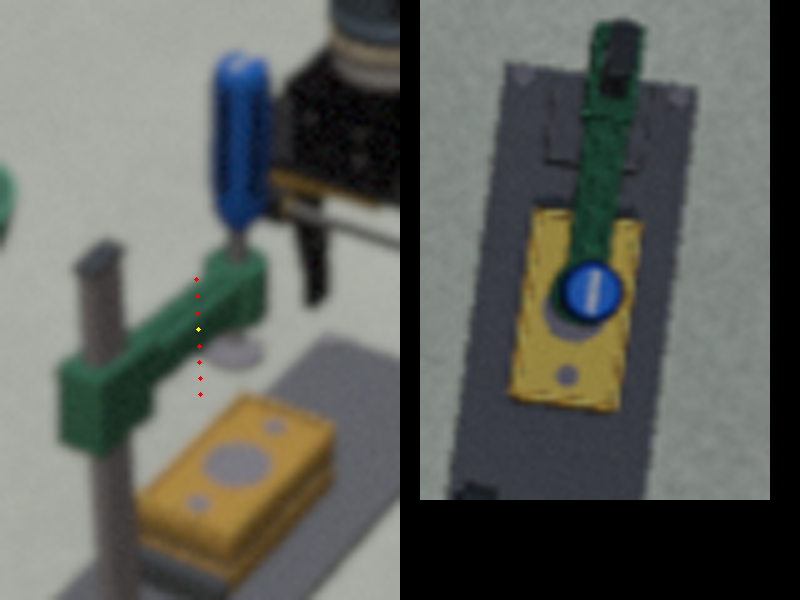

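apply_moves(series=[[0, 0, -4, 0, 0, 0, 1], [0, 0, -8, 0, 0, 0, 1], [0, 0, -12, 0, 0, 0, 1], [0, 0, -16, 0, 0, 0, 1], [0, 0, -20, 0, 0, 0, 1]])

```text
time: 13.08
position: [0.4751, -0.0278, 0.2721]
tool_rot: [0.064, 0.998, 0.001, 0.001]
ft_force: [1.4, -0.9, -1.2]
grip_width: 0.0872
```

apply_moves(series=[[0, 0, -4, 0, 0, 0, 0.7], [-1, 0, -8, 0, 0, 0, 0.7], [-4, 0, -10, 0, 0, 0, 0.7], [-8, 0, -10, 0, 0, 0, 0.7], [-12, 0, -10, 0, 0, 0, 0.7]])

```text
time: 13.5
position: [0.5963, -0.0433, 0.3733]
tool_rot: [0.064, 0.998, -0.0, 0.004]
ft_force: [0.9, -0.4, 0.5]
grip_width: 0.0637
```

Run:
```python
from h import *
M=rot(90+CY,4.58);p=cl(.0585,-.0005,.197)-M[:,2]*.165
rel(p,M)
```

```text
t13.50 at [ 0.5963 -0.0433  0.3733] shift cm [-7.69  0.12  1.25] rot [ 0.03 -4.08  0.03] F [ 0.9 -0.4  0.5] w 0.0637 q [-0.26  0.37  1.33  0.    1.43 -1.7 ]
```

apply_moves(series=[[-4, 0.1, 0.5, 0, -2, 0, 0.7], [-7.6, 0.1, 0.9, 0, -4.2, 0, 0.7], [-7.6, 0.1, 0.9, 0, -4.2, 0, 0.7], [-7.6, 0.1, 0.9, 0, -4.2, 0, 0.7], [-7.6, 0.1, 0.9, 0, -4.2, 0, 0.7]])

```text
time: 13.92
position: [0.6684, -0.0516, 0.3602]
tool_rot: [0.064, 0.997, -0.002, 0.036]
ft_force: [-0.6, 0.8, -0.1]
grip_width: 0.0609
```

apply_moves(series=[[0, 0, 0, 0, 0, 0, 0.7], [0, 0, 0, 0, 0, 0, 0.7]])

```text
time: 14.08
position: [0.6678, -0.0516, 0.3617]
tool_rot: [0.064, 0.997, -0.002, 0.037]
ft_force: [0.7, 0.5, -0.5]
grip_width: 0.061
```

Run:
```python
from h import *
M=rot(90+CY,4.58);p=cl(.0585,-.0005,.197)-M[:,2]*.165
rel(p,M);snap('wrist','w6.png')
for z in(.2,.265):print([robot.camera_params('wrist')['origin'].round(3)])
```

```text
t14.08 at [ 0.6678 -0.0516  0.3617] shift cm [-0.5   0.04  0.06] rot [ 0.06 -0.39 -0.  ] F [ 0.7  0.5 -0.5] w 0.061 q [-0.25  0.46  1.21  0.01  1.4  -1.69]
[array([ 0.586, -0.043,  0.499])]
[array([ 0.586, -0.043,  0.499])]
```

View pics/w6.png

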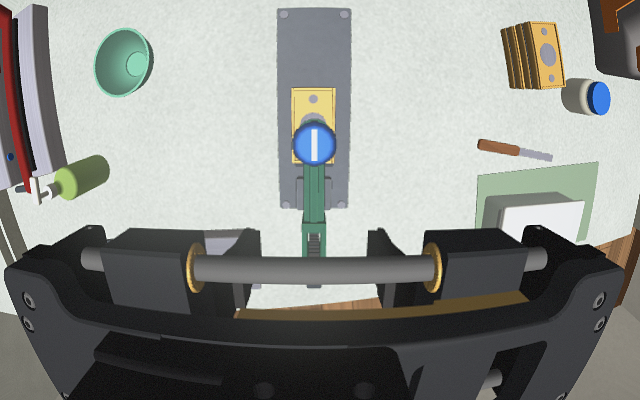

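Run:
```python
from h import *
c,s=np.cos(np.radians(CY)),np.sin(np.radians(CY))
inv=lambda P:(np.array([[c,s],[-s,c]])@(P[:2]-C)).round(4)
print(inv(atz('wrist',314.5,144.5,.309)),inv(atz('wrist',314,235,.265)),'plate front',inv(atz('wrist',277.5,8.5,.012)),inv(atz('wrist',351,8.5,.012)),'back',inv(atz('wrist',280.5,207,.012)),inv(atz('wrist',350,210,.012)),'flask',inv(atz('wrist',291.5,87.5,.063)),inv(atz('wrist',335.5,87.5,.063)))
M=rot(90+CY,4.58);rel(cl(.0585,-.001,.198),M)
```

```text
[-0.0115 -0.0018] [ 0.0714 -0.0019] plate front [-0.1838 -0.058 ] [-0.1841  0.0554] back [ 0.1416 -0.0578] [0.1469 0.0598] flask [-0.0534 -0.0327] [-0.0535  0.028 ]
t14.13 at [ 0.6678 -0.0516  0.3618] shift cm [-0.61 -0.03 16.47] rot [ 0.06 -0.37 -0.  ] F [0.4 0.6 0.9] w 0.0608 q [-0.25  0.46  1.21  0.01  1.4  -1.69]
```

apply_moves(series=[[-0.6, -0.06, 0.5, 0, -0.4, 0, 0.7], [-0.6, -0.06, 3, 0, -0.4, 0, 0.7], [-0.6, -0.06, 6, 0, -0.4, 0, 0.7], [-0.6, -0.06, 9, 0, -0.4, 0, 0.7], [-0.6, -0.06, 11, 0, -0.4, 0, 0.7]])

```text
time: 14.55
position: [0.6811, -0.0538, 0.2489]
tool_rot: [0.064, 0.997, -0.002, 0.038]
ft_force: [0.2, 0.4, -1.1]
grip_width: 0.0613
```

Run:
```python
from h import *
M=rot(90+CY,4.58);rel(cl(.0585,-.0014,.198),M)
```

```text
t14.55 at [ 0.6811 -0.0538  0.2489] shift cm [-0.08 -0.01  5.11] rot [ 0.09 -0.18 -0.02] F [ 0.2  0.4 -1.1] w 0.0613 q [-0.25  0.57  1.33  0.01  1.17 -1.69]
```

apply_moves(series=[[-0.05, 0, 2, 0, -0.1, 0, 0.7], [-0.05, 0, 4, 0, -0.1, 0, 0.7], [-0.05, 0, 5, 0, -0.1, 0, 0.7], [-0.05, 0, 5, 0, -0.1, 0, 0.7], [-0.05, 0, 5, 0, -0.1, 0, 0.7]])

```text
time: 14.97
position: [0.6867, -0.0546, 0.2019]
tool_rot: [0.064, 0.997, -0.002, 0.04]
ft_force: [-0.3, 0.6, -0.2]
grip_width: 0.0608
```

Run:
```python
from h import *
M=rot(90+CY,4.58);rel(cl(.0585,-.0014,.198),M)
```

```text
t14.97 at [ 0.6867 -0.0546  0.2019] shift cm [0.12 0.   0.38] rot [ 0.07  0.06 -0.01] F [-0.3  0.6 -0.2] w 0.0608 q [-0.25  0.63  1.36  0.01  1.07 -1.69]
```

apply_moves(series=[[0.1, 0, 0.3, 0, 0, 0, 0.5], [0.1, 0, 0.3, 0, 0, 0, 0.3], [0.1, 0, 0.3, 0, 0, 0, 0.1], [0.1, 0, 0.3, 0, 0, 0, 0.1], [0.1, 0, 0.3, 0, 0, 0, 0.1]], newtons=45)

```text
time: 15.38
position: [0.6861, -0.0545, 0.1997]
tool_rot: [0.064, 0.997, -0.002, 0.041]
ft_force: [-0.9, -0.6, 0.5]
grip_width: 0.0354
```

apply_moves(series=[[0, 0, 0, 0, 0, 0, 0.1], [0, 0, 0, 0, 0, 0, 0.1], [0, 0, 0, 0, 0, 0, 0.1], [0, 0, 0, 0, 0, 0, 0.1], [0, 0, 0, 0, 0, 0, 0.1]])

```text
time: 15.8
position: [0.686, -0.0538, 0.1991]
tool_rot: [0.064, 0.997, -0.002, 0.041]
ft_force: [-0.2, 3.5, 2.6]
grip_width: 0.0214
```

Run:
```python
from h import *
o=robot.get_obs();c,s=np.cos(np.radians(CY)),np.sin(np.radians(CY))
p=np.array([[c,s],[-s,c]])@(o['position'][:2]-C);print(p,o['moment'])
M=rot(90+CY,0);d=.114-p[0];rel(cl(p[0],p[1],o['position'][2]+d*.08),M)
```

```text
[ 0.05865302 -0.00074693] [ 0.45969925 -0.03443474 -0.01548033]
t15.80 at [ 0.686  -0.0538  0.1991] shift cm [-0.04  0.   -0.44] rot [ 0.12  4.66 -0.01] F [-0.2  3.5  2.6] w 0.0214 q [-0.25  0.63  1.37  0.01  1.07 -1.69]
```

apply_moves(series=[[-0.02, 0, -0.15, 0, 1.5, 0, 0.1], [-0.04, 0, -0.3, 0, 3, 0, 0.1], [-0.06, 0, -0.44, 0, 4.6, 0, 0.1], [-0.06, 0, -0.44, 0, 4.6, 0, 0.1], [-0.06, 0, -0.44, 0, 4.6, 0, 0.1]])

```text
time: 16.22
position: [0.6871, -0.054, 0.2023]
tool_rot: [0.064, 0.998, 0.001, 0.002]
ft_force: [5.6, 2.5, -5.3]
grip_width: 0.0217
```

Run:
```python
from h import *
M=rot(90+CY,0);rel(cl(.0585,-.0007,.1145),M)
print(robot.get_obs()['moment'])
```

```text
t16.22 at [ 0.6871 -0.054   0.2023] shift cm [ 0.16 -0.02  8.78] rot [ 0.13  0.18 -0.01] F [ 5.6  2.5 -5.3] w 0.0217 q [-0.24  0.66  1.3   0.    1.19 -1.69]
[ 0.6005352  -0.90940388 -0.0033519 ]
```

apply_moves(series=[[0, 0, 0.3, 0, 0, 0, 0.1], [0, 0, 0.8, 0, 0, 0, 0.1], [0, 0, 1.4, 0, 0, 0, 0.1], [0, 0, 2, 0, 0, 0, 0.1], [0, 0, 2, 0, 0, 0, 0.1]])

```text
time: 16.63
position: [0.6871, -0.054, 0.1819]
tool_rot: [0.064, 0.998, 0.001, 0.002]
ft_force: [6.4, 2.6, -5.1]
grip_width: 0.0216
```

Slides freely. Continue.

apply_moves(series=[[0, 0, 1, 0, 0, 0, 0.1], [0, 0, 2, 0, 0, 0, 0.1], [0, 0, 3, 0, 0, 0, 0.1], [0, 0, 4, 0, 0, 0, 0.1], [0, 0, 4.5, 0, 0, 0, 0.1]])

```text
time: 17.05
position: [0.6871, -0.054, 0.1366]
tool_rot: [0.064, 0.998, 0.001, 0.002]
ft_force: [5.5, 4.9, -3.7]
grip_width: 0.0217
```

apply_moves(series=[[0, 0, 0.3, 0, 0, 0, 0.1], [0, 0, 0.6, 0, 0, 0, 0.1], [0, 0, 0.9, 0, 0, 0, 0.1], [0, 0, 1, 0, 0, 0, 0.1], [0, 0, 1, 0, 0, 0, 0.1]])

```text
time: 17.47
position: [0.6871, -0.054, 0.1271]
tool_rot: [0.064, 0.998, 0.001, 0.002]
ft_force: [6.2, 3.8, -4.4]
grip_width: 0.0215
```

apply_moves(series=[[0, 0, 0.2, 0, 0, 0, 0.1], [0, 0, 0.4, 0, 0, 0, 0.1], [0, 0, 0.6, 0, 0, 0, 0.1], [0, 0, 0.8, 0, 0, 0, 0.1], [0, 0, 0.8, 0, 0, 0, 0.1]])

```text
time: 17.88
position: [0.6871, -0.054, 0.1193]
tool_rot: [0.064, 0.998, 0.001, 0.002]
ft_force: [5.4, 4.6, -5.0]
grip_width: 0.0215
```

apply_moves(series=[[0, 0, 0.1, 0, 0, 0, 0.1], [0, 0, 0.2, 0, 0, 0, 0.1], [0, 0, 0.3, 0, 0, 0, 0.1], [0, 0, 0.3, 0, 0, 0, 0.1]])

```text
time: 18.22
position: [0.6873, -0.054, 0.1184]
tool_rot: [0.064, 0.998, 0.001, 0.002]
ft_force: [3.0, 4.1, 2.6]
grip_width: 0.0217
```

apply_moves(series=[[0, 0, 0, 0, 0, 0, 0.3], [0, 0, 0, 0, 0, 0, 0.5], [0, 0, 0, 0, 0, 0, 0.5], [0, 0, 0, 0, 0, 0, 0.5], [0, 0, 0, 0, 0, 0, 0.5]])

```text
time: 18.63
position: [0.6855, -0.0549, 0.1169]
tool_rot: [0.064, 0.998, 0.0, -0.0]
ft_force: [1.1, 0.1, 0.4]
grip_width: 0.0411
```

apply_moves(series=[[0, 0, -1, 0, 0, 0, 0.5], [0, 0, -2.5, 0, 0, 0, 0.5], [0, 0, -4, 0, 0, 0, 0.5], [0, 0, -5, 0, 0, 0, 0.3], [0, 0, -5, 0, 0, 0, 0.0]])

```text
time: 19.05
position: [0.6879, -0.055, 0.1707]
tool_rot: [0.064, 0.998, -0.0, 0.003]
ft_force: [0.4, -0.3, -0.3]
grip_width: 0.0364
```

apply_moves(series=[[0, 0, 0, 0, 0, 0, 0], [0, 0, 0, 0, 0, 0, 0], [0, 0, 0, 0, 0, 0, 0], [0, 0, 0, 0, 0, 0, 0], [0, 0, 0, 0, 0, 0, 0]])

```text
time: 19.47
position: [0.6856, -0.0544, 0.1664]
tool_rot: [0.064, 0.998, 0.001, -0.0]
ft_force: [0.4, 0.1, -0.1]
grip_width: 0.0052
```

Run:
```python
from h import *
M=rot(90+CY,0);rel(cl(.0585,-.0007,.145),M)
s=snap('scene','s7.png')
A=cv2.resize(s[140:260,240:340,::-1],None,fx=5,fy=5,interpolation=cv2.INTER_CUBIC);cv2.imwrite('pics/c7.png',A)
```

```text
t19.47 at [ 0.6856 -0.0544  0.1664] shift cm [-0.01  0.06  2.14] rot [ 0.08 -0.05 -0.01] F [ 0.4  0.1 -0.1] w 0.0052 q [-0.24  0.69  1.33  0.    1.12 -1.69]
```

View pics/c7.png

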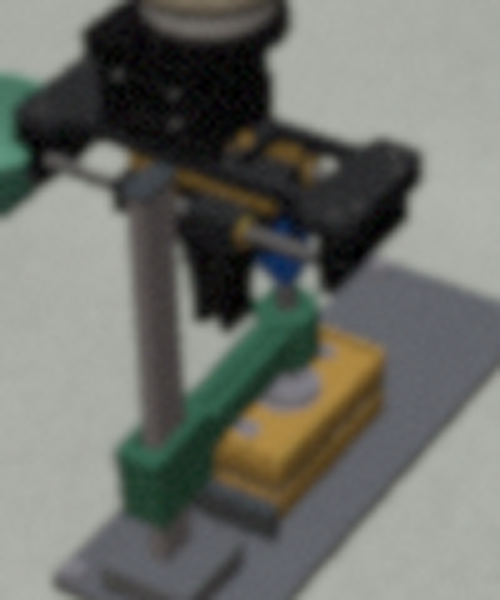

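apply_moves(series=[[0, 0, 0.6, 0, 0, 0, 0], [0, 0, 1.2, 0, 0, 0, 0], [0, 0, 1.6, 0, 0, 0, 0], [0, 0, 1.8, 0, 0, 0, 0], [0, 0, 2, 0, 0, 0, 0]])

```text
time: 19.93
position: [0.6864, -0.0544, 0.1469]
tool_rot: [0.064, 0.998, 0.001, 0.001]
ft_force: [0.2, 0.2, 1.2]
grip_width: 0.001
```

apply_moves(series=[[0, 0, 0.1, 0, 0, 0, 0], [0, 0, 0.2, 0, 0, 0, 0], [0, 0, 0.3, 0, 0, 0, 0], [0, 0, 0.3, 0, 0, 0, 0]])

```text
time: 20.27
position: [0.6861, -0.0544, 0.1442]
tool_rot: [0.064, 0.998, 0.001, 0.0]
ft_force: [1.7, -1.0, 0.1]
grip_width: 0.0007
```

apply_moves(series=[[0, 0, 0.1, 0, 0, 0, 0], [0, 0, 0.2, 0, 0, 0, 0], [0, 0, 0.3, 0, 0, 0, 0], [0, 0, 0.3, 0, 0, 0, 0]])

```text
time: 20.6
position: [0.686, -0.0544, 0.141]
tool_rot: [0.064, 0.998, 0.001, 0.0]
ft_force: [2.2, -0.1, 0.7]
grip_width: 0.0005
```

apply_moves(series=[[0, 0, 0.1, 0, 0, 0, 0], [0, 0, 0.15, 0, 0, 0, 0], [0, 0, 0.15, 0, 0, 0, 0]])

```text
time: 20.85
position: [0.686, -0.0544, 0.1396]
tool_rot: [0.064, 0.998, 0.001, 0.0]
ft_force: [0.8, 1.0, 0.8]
grip_width: 0.0004
```

apply_moves(series=[[0, 0, 0.1, 0, 0, 0, 0], [0, 0, 0.2, 0, 0, 0, 0], [0, 0, 0.3, 0, 0, 0, 0], [0, 0, 0.3, 0, 0, 0, 0]])

```text
time: 21.18
position: [0.6859, -0.0544, 0.1364]
tool_rot: [0.064, 0.998, 0.001, 0.0]
ft_force: [1.6, -0.1, 0.6]
grip_width: 0.0003
```

apply_moves(series=[[0, 0, 0.1, 0, 0, 0, 0], [0, 0, 0.2, 0, 0, 0, 0], [0, 0, 0.2, 0, 0, 0, 0]])

```text
time: 21.43
position: [0.6859, -0.0544, 0.1344]
tool_rot: [0.064, 0.998, 0.001, 0.0]
ft_force: [0.7, 0.1, 0.4]
grip_width: 0.0006
```

apply_moves(series=[[0, 0, 0.1, 0, 0, 0, 0], [0, 0, 0.2, 0, 0, 0, 0], [0, 0, 0.3, 0, 0, 0, 0], [0, 0, 0.3, 0, 0, 0, 0]])

```text
time: 21.77
position: [0.6859, -0.0543, 0.1314]
tool_rot: [0.064, 0.998, 0.001, 0.0]
ft_force: [1.0, -0.1, 0.2]
grip_width: 0.0005
```

apply_moves(series=[[0, 0, 0.1, 0, 0, 0, 0], [0, 0, 0.2, 0, 0, 0, 0], [0, 0, 0.2, 0, 0, 0, 0]])

```text
time: 22.02
position: [0.6861, -0.0544, 0.1307]
tool_rot: [0.064, 0.998, 0.0, 0.0]
ft_force: [-1.6, 0.3, 3.8]
grip_width: 0.0005
```

apply_moves(series=[[0, 0, 0.1, 0, 0, 0, 0], [0, 0, 0.2, 0, 0, 0, 0], [0, 0, 0.2, 0, 0, 0, 0]])

```text
time: 22.27
position: [0.6862, -0.0544, 0.1303]
tool_rot: [0.064, 0.998, 0.0, 0.001]
ft_force: [-3.8, 0.5, 12.0]
grip_width: 0.0004
```

apply_moves(series=[[0, 0, -2, 0, 0, 0, 0], [0, 0, -6, 0, 0, 0, 0], [0, 0, -10, 0, 0, 0, 0.3], [0, 0, -14, 0, 0, 0, 0.7], [0, 0, -17, 0, 0, 0, 0.7]])

```text
time: 22.68
position: [0.6866, -0.0547, 0.3014]
tool_rot: [0.064, 0.998, 0.0, 0.002]
ft_force: [-0.2, -0.9, 0.2]
grip_width: 0.0134
```

apply_moves(series=[[2, 0, 0, 0, 1, 0, 0.7], [5, 0, 0, 0, 2, 0, 0.7], [5, 0, 0, 0, 4, 0, 0.7], [5, 0, 0, 0, 4, 0, 0.7], [5, 0, 0, 0, 4, 0, 0.7]])

```text
time: 23.1
position: [0.637, -0.0484, 0.2978]
tool_rot: [0.064, 0.997, 0.003, -0.033]
ft_force: [0.3, 0.4, -0.3]
grip_width: 0.0461
```

Run:
```python
from h import *
M=rot(90+CY,-4)@R.from_euler('z',-50,degrees=True).as_matrix()
P=cl(.0075,-.0015,.211);rel(P-M[:,2]*.08,M)
c,s=np.cos(np.radians(CY)),np.sin(np.radians(CY))
inv=lambda P:(np.array([[c,s],[-s,c]])@(P[:2]-C)).round(4)
im=snap('scene','s8.png').astype(int);m=(im[:,:,2]>im[:,:,0]+50)&(im[:,:,2]>im[:,:,1]+30)
n,l,st,ce=cv2.connectedComponentsWithStats(m[100:230,230:340].astype(np.uint8))
for i in range(1,n):
  if st[i,4]>15:print(st[i]+[230,100,0,0,0],ce[i]+[230,100])
for x in(0,.005,.01):
  print(x,proj('scene',cl(x+.033*.07,-.0015,.196+.033)),proj('scene',cl(x-.035*.07,-.0015,.196-.035)))
w=robot.camera('wrist').astype(int);m=(w[:,:,2]>w[:,:,0]+60)&(w[:,:,2]>w[:,:,1]+40)
cv2.imwrite('pics/w8.png',w[:,:,::-1].astype(np.uint8))
n,l,st,ce=cv2.connectedComponentsWithStats(m.astype(np.uint8))
for i in range(1,n):
  if st[i,4]>100:print(st[i],ce[i],inv(atz('wrist',*ce[i],.229)))
```

```text
t23.10 at [ 0.637  -0.0484  0.2978] shift cm [-0.41  0.01  0.67] rot [-1.0e-02  1.7e-01 -5.0e+01] F [ 0.3  0.4 -0.3] w 0.0461 q [-0.25  0.52  1.28 -0.01  1.41 -1.69]
[290 165  10  31 159] [294.87421384 178.33962264]
0 [295.94809316 165.73680776] [297.45226554 186.86176066]
0.005 [294.86292968 166.69237531] [296.40922035 187.84205355]
0.01 [293.77155587 167.65341153] [295.36041534 188.82775972]
[610 118  17  36 494] [617.84210526 135.51619433] [-0.0783  0.3156]
[297 203  37  36 893] [314.85106383 220.13661814] [ 0.0057 -0.0023]
```

apply_moves(series=[[-0.4, 0, 0, 0, 0, -7, 0.7], [-0.4, 0, 0.3, 0, 0, -14, 0.7], [-0.4, 0, 0.6, 0, 0, -21, 0.7], [-0.4, 0, 0.6, 0, 0, -28, 0.7], [-0.4, 0, 0.6, 0, 0, -35, 0.7]])

```text
time: 23.62
position: [0.6408, -0.0489, 0.2911]
tool_rot: [-0.242, 0.97, 0.013, -0.032]
ft_force: [-0.2, -0.4, 0.1]
grip_width: 0.061
```

apply_moves(series=[[0, 0, 0, 0, 0, -7, 0.7], [0, 0, 0, 0, 0, -15, 0.7], [0, 0, 1, 0, 0, -15, 0.7], [0, 0, 2, 0, 0, -15, 0.7], [0, 0, 2, 0, 0, -15, 0.7]])

```text
time: 24.03
position: [0.6371, -0.0481, 0.2683]
tool_rot: [-0.362, 0.931, 0.019, -0.032]
ft_force: [-1.3, -0.2, -0.1]
grip_width: 0.0606
```

Run:
```python
from h import *
M=rot(90+CY,-4)@R.from_euler('z',-50,degrees=True).as_matrix()
P=cl(.0075,-.0018,.211);rel(P,M)
```

```text
t24.03 at [ 0.6371 -0.0481  0.2683] shift cm [-0.1  -0.21  5.73] rot [ 0.27 -0.09 -0.15] F [-1.3 -0.2 -0.1] w 0.0606 q [-0.25  0.55  1.31 -0.01  1.36 -2.56]
```

apply_moves(series=[[-0.1, -0.2, 1.5, 0, 0, 0, 0.7], [-0.1, -0.2, 3, 0, 0, 0, 0.7], [-0.1, -0.2, 4.5, 0, 0, 0, 0.7], [-0.1, -0.2, 5.7, 0, 0, 0, 0.7], [-0.1, -0.2, 5.7, 0, 0, 0, 0.7]])

```text
time: 24.45
position: [0.6346, -0.0482, 0.211]
tool_rot: [-0.363, 0.931, 0.019, -0.033]
ft_force: [-0.5, 0.3, -0.7]
grip_width: 0.0609
```

apply_moves(series=[[0, 0, 0, 0, 0, 0, 0.5], [0, 0, 0, 0, 0, 0, 0.4], [0, 0, 0, 0, 0, 0, 0.2], [0, 0, 0, 0, 0, 0, 0.2], [0, 0, 0, 0, 0, 0, 0.2]], newtons=60)

```text
time: 24.87
position: [0.6372, -0.0488, 0.2153]
tool_rot: [-0.364, 0.931, 0.017, -0.029]
ft_force: [-0.3, 0.5, 0.3]
grip_width: 0.0354
```

apply_moves(series=[[0, 0, 0, 0, 0, 0, 0.2], [0, 0, 0, 0, 0, 0, 0.2], [0, 0, 0, 0, 0, 0, 0.2]])

```text
time: 25.12
position: [0.6365, -0.048, 0.2152]
tool_rot: [-0.364, 0.931, 0.018, -0.03]
ft_force: [-2.4, 2.6, 4.5]
grip_width: 0.0288
```

Run:
```python
from h import *
M=rot(90+CY,-4)@R.from_euler('z',-50,degrees=True).as_matrix()
P=cl(.0075,-.0018,.211);rel(P,M)
print(robot.get_obs()['moment'])
```

```text
t25.12 at [ 0.6365 -0.048   0.2152] shift cm [0.11 0.05 0.43] rot [0.06 0.11 0.  ] F [-2.4  2.6  4.5] w 0.0288 q [-0.25  0.6   1.37 -0.01  1.24 -2.56]
[ 0.5457317   0.41134796 -0.04015872]
```

apply_moves(series=[[0, 0, 0, 0, 0, 7, 0.2], [0, 0, 0, 0, 0, 14, 0.2], [0, 0, 0, 0, 0, 21, 0.2], [0, 0, 0, 0, 0, 28, 0.2], [0, 0, 0, 0, 0, 35, 0.2]])

```text
time: 25.53
position: [0.6366, -0.0482, 0.2152]
tool_rot: [-0.064, 0.997, 0.007, -0.034]
ft_force: [-1.0, 2.8, 4.0]
grip_width: 0.0286
```

apply_moves(series=[[0, 0, 0, 0, 0, 7, 0.2], [0, 0, 0, 0, 0, 14, 0.2], [0, 0, 0, 0, 0, 21, 0.2], [0, 0, 0, 0, 0, 28, 0.2], [0, 0, 0, 0, 0, 35, 0.2]])

```text
time: 25.95
position: [0.6366, -0.0484, 0.2151]
tool_rot: [0.238, 0.971, -0.003, -0.034]
ft_force: [-1.7, 1.8, 4.4]
grip_width: 0.0284
```

Run:
```python
from h import *
M=rot(90+CY,-4)@R.from_euler('z',60,degrees=True).as_matrix()
rel(cl(.0075,-.0018,.211),M)
print(robot.get_obs()['moment'])
```

```text
t25.95 at [ 0.6366 -0.0484  0.2151] shift cm [ 0.11 -0.05  0.42] rot [ 6.000e-02 -1.000e-02  3.971e+01] F [-1.7  1.8  4.4] w 0.0284 q [-0.25  0.6   1.37 -0.01  1.24 -1.33]
[0.19070176 0.45011149 0.14999685]
```

apply_moves(series=[[0, 0, 0, 0, 0, 7, 0.2], [0, 0, 0, 0, 0, 14, 0.2], [0, 0, 0, 0, 0, 21, 0.2], [0, 0, 0, 0, 0, 28, 0.2], [0, 0, 0, 0, 0, 35, 0.2]])

```text
time: 26.37
position: [0.6362, -0.0484, 0.2151]
tool_rot: [0.519, 0.854, -0.014, -0.032]
ft_force: [-1.8, 1.7, 4.9]
grip_width: 0.0286
```

Run:
```python
from h import *
M=rot(90+CY,-4)@R.from_euler('z',60,degrees=True).as_matrix()
rel(cl(.0075,-.0018,.211),M)
print(robot.get_obs()['moment'])
```

```text
t26.37 at [ 0.6362 -0.0484  0.2151] shift cm [ 0.04 -0.07  0.42] rot [-0.   -0.05  4.72] F [-1.8  1.7  4.9] w 0.0286 q [-0.25  0.6   1.37 -0.01  1.24 -0.72]
[0.15147419 0.70478933 0.17080472]
```

apply_moves(series=[[0, 0, 0, 0, 0, 0, 0.5], [0, 0, 0, 0, 0, 0, 0.55], [0, 0, 0, 0, 0, 0, 0.55], [0, 0, 0, 0, 0, 0, 0.55], [0, 0, 0, 0, 0, -7, 0.55]])

```text
time: 26.78
position: [0.6369, -0.049, 0.2142]
tool_rot: [0.463, 0.886, -0.012, -0.033]
ft_force: [-0.2, -0.7, 1.1]
grip_width: 0.0468
```

apply_moves(series=[[0, 0, 0, 0, 0, -7, 0.5], [0, 0, 0, 0, 0, -14, 0.5], [0, 0, 0, 0, 0, -21, 0.5], [0, 0, 0, 0, 0, -28, 0.5], [0, 0, 0, 0, 0, -35, 0.5]])

```text
time: 27.2
position: [0.6368, -0.049, 0.2142]
tool_rot: [0.173, 0.984, -0.001, -0.034]
ft_force: [0.1, 0.6, -0.1]
grip_width: 0.0433
```

apply_moves(series=[[0, 0, 0, 0, 0, -7, 0.5], [0, 0, 0, 0, 0, -14, 0.5], [0, 0, 0, 0, 0, -21, 0.5], [0, 0, 0, 0, 0, -28, 0.5], [0, 0, 0, 0, 0, -35, 0.5]])

```text
time: 27.62
position: [0.6368, -0.049, 0.2142]
tool_rot: [-0.131, 0.991, 0.009, -0.033]
ft_force: [0.2, 0.6, 0.4]
grip_width: 0.0436
```

apply_moves(series=[[0, 0, 0, 0, 0, -7, 0.5], [0, 0, 0, 0, 0, -14, 0.5], [0, 0, 0, 0, 0, -21, 0.5], [0, 0, 0, 0, 0, -28, 0.5], [0, 0, 0, 0, 0, -28, 0.5]])

```text
time: 28.03
position: [0.6369, -0.049, 0.2143]
tool_rot: [-0.365, 0.93, 0.017, -0.03]
ft_force: [0.4, -0.5, 1.1]
grip_width: 0.0436
```

apply_moves(series=[[0, 0, 0, 0, 0, 0, 0.3], [0, 0, 0, 0, 0, 0, 0.2], [0, 0, 0, 0, 0, 0, 0.2], [0, 0, 0, 0, 0, 0, 0.2], [0, 0, 0, 0, 0, 0, 0.2]])

```text
time: 28.45
position: [0.6365, -0.0485, 0.2145]
tool_rot: [-0.363, 0.931, 0.017, -0.03]
ft_force: [-0.4, 1.3, -0.6]
grip_width: 0.0289
```

Run:
```python
from h import *
M=rot(90+CY,-4)@R.from_euler('z',-50,degrees=True).as_matrix()
rel(cl(.0075,-.0018,.211),M)
print(robot.get_obs()['moment'])
```

```text
t28.45 at [ 0.6365 -0.0485  0.2145] shift cm [0.08 0.08 0.35] rot [ 0.05  0.07 -0.04] F [-0.4  1.3 -0.6] w 0.0289 q [-0.25  0.6   1.37 -0.01  1.24 -2.56]
[ 0.2698328   0.16977234 -0.01068576]
```

Torque is rising (0.17 N m after 105°). Second and third strokes.

apply_moves(series=[[0, 0, 0, 0, 0, 7, 0.2], [0, 0, 0, 0, 0, 14, 0.2], [0, 0, 0, 0, 0, 21, 0.2], [0, 0, 0, 0, 0, 28, 0.2], [0, 0, 0, 0, 0, 35, 0.2]])

```text
time: 28.87
position: [0.6364, -0.0484, 0.2144]
tool_rot: [-0.064, 0.997, 0.007, -0.034]
ft_force: [-0.4, 0.6, 0.9]
grip_width: 0.0289
```

apply_moves(series=[[0, 0, 0, 0, 0, 7, 0.2], [0, 0, 0, 0, 0, 14, 0.2], [0, 0, 0, 0, 0, 21, 0.2], [0, 0, 0, 0, 0, 28, 0.2], [0, 0, 0, 0, 0, 35, 0.2]])

```text
time: 29.28
position: [0.6362, -0.0483, 0.2144]
tool_rot: [0.239, 0.97, -0.004, -0.035]
ft_force: [-0.8, 0.4, 0.1]
grip_width: 0.0286
```

apply_moves(series=[[0, 0, 0, 0, 0, 7, 0.2], [0, 0, 0, 0, 0, 14, 0.2], [0, 0, 0, 0, 0, 21, 0.2], [0, 0, 0, 0, 0, 28, 0.2], [0, 0, 0, 0, 0, 35, 0.2]])

```text
time: 29.7
position: [0.6358, -0.048, 0.2143]
tool_rot: [0.519, 0.854, -0.014, -0.033]
ft_force: [-0.2, 2.8, 0.8]
grip_width: 0.0288
```

Run:
```python
from h import *
M=rot(90+CY,-4)@R.from_euler('z',60,degrees=True).as_matrix()
rel(cl(.0075,-.0018,.211),M)
print(robot.get_obs()['moment'])
```

```text
t29.70 at [ 0.6358 -0.048   0.2143] shift cm [-0.01 -0.06  0.33] rot [-0.05 -0.13  4.71] F [-0.2  2.8  0.8] w 0.0288 q [-0.25  0.6   1.37 -0.01  1.24 -0.72]
[0.06832539 0.62706077 0.14564314]
```

apply_moves(series=[[0, 0, 0, 0, 0, 0, 0.5], [0, 0, 0, 0, 0, 0, 0.55], [0, 0, 0, 0, 0, 0, 0.55], [0, 0, 0, 0, 0, 0, 0.55], [0, 0, 0, 0, 0, -7, 0.55]])

```text
time: 30.12
position: [0.6369, -0.0491, 0.2146]
tool_rot: [0.463, 0.886, -0.012, -0.032]
ft_force: [-0.6, -0.4, -0.1]
grip_width: 0.0465
```

apply_moves(series=[[0, 0, 0, 0, 0, -7, 0.5], [0, 0, 0, 0, 0, -14, 0.5], [0, 0, 0, 0, 0, -21, 0.5], [0, 0, 0, 0, 0, -28, 0.5], [0, 0, 0, 0, 0, -35, 0.5]])

```text
time: 30.53
position: [0.6368, -0.0491, 0.2147]
tool_rot: [0.173, 0.984, -0.001, -0.034]
ft_force: [-0.5, 1.1, 0.2]
grip_width: 0.0437
```

apply_moves(series=[[0, 0, 0, 0, 0, -7, 0.5], [0, 0, 0, 0, 0, -14, 0.5], [0, 0, 0, 0, 0, -21, 0.5], [0, 0, 0, 0, 0, -28, 0.5], [0, 0, 0, 0, 0, -35, 0.5]])

```text
time: 30.95
position: [0.6368, -0.0491, 0.2147]
tool_rot: [-0.131, 0.991, 0.009, -0.033]
ft_force: [-0.7, 0.0, -0.2]
grip_width: 0.0438
```

apply_moves(series=[[0, 0, 0, 0, 0, -7, 0.5], [0, 0, 0, 0, 0, -14, 0.5], [0, 0, 0, 0, 0, -21, 0.5], [0, 0, 0, 0, 0, -28, 0.5], [0, 0, 0, 0, 0, -28, 0.5]])

```text
time: 31.37
position: [0.6369, -0.0491, 0.2147]
tool_rot: [-0.365, 0.93, 0.017, -0.03]
ft_force: [-0.6, -0.3, 0.3]
grip_width: 0.0435
```

apply_moves(series=[[0, 0, 0, 0, 0, 0, 0.3], [0, 0, 0, 0, 0, 0, 0.2], [0, 0, 0, 0, 0, 0, 0.2], [0, 0, 0, 0, 0, 0, 0.2], [0, 0, 0, 0, 0, 0, 0.2]])

```text
time: 31.78
position: [0.6368, -0.0488, 0.2146]
tool_rot: [-0.363, 0.931, 0.017, -0.03]
ft_force: [0.2, 0.6, 0.2]
grip_width: 0.0291
```

Run:
```python
from h import *
M=rot(90+CY,-4)@R.from_euler('z',-50,degrees=True).as_matrix()
rel(cl(.0075,-.0018,.211),M)
print(robot.get_obs()['moment'])
```

```text
t31.78 at [ 0.6368 -0.0488  0.2146] shift cm [0.08 0.12 0.37] rot [ 0.    0.08 -0.04] F [0.2 0.6 0.2] w 0.0291 q [-0.25  0.6   1.37 -0.01  1.24 -2.56]
[ 0.13758727  0.03737261 -0.01601832]
```

apply_moves(series=[[0, 0, 0, 0, 0, 7, 0.2], [0, 0, 0, 0, 0, 14, 0.2], [0, 0, 0, 0, 0, 21, 0.2], [0, 0, 0, 0, 0, 28, 0.2], [0, 0, 0, 0, 0, 35, 0.2]])

```text
time: 32.2
position: [0.6365, -0.0487, 0.2145]
tool_rot: [-0.064, 0.997, 0.007, -0.034]
ft_force: [-0.5, -1.1, 1.1]
grip_width: 0.0291
```

apply_moves(series=[[0, 0, 0, 0, 0, 7, 0.2], [0, 0, 0, 0, 0, 14, 0.2], [0, 0, 0, 0, 0, 21, 0.2], [0, 0, 0, 0, 0, 28, 0.2], [0, 0, 0, 0, 0, 35, 0.2]])

```text
time: 32.62
position: [0.6361, -0.0485, 0.2145]
tool_rot: [0.238, 0.971, -0.004, -0.035]
ft_force: [-0.8, 1.7, 2.0]
grip_width: 0.029
```

apply_moves(series=[[0, 0, 0, 0, 0, 7, 0.2], [0, 0, 0, 0, 0, 14, 0.2], [0, 0, 0, 0, 0, 21, 0.2], [0, 0, 0, 0, 0, 28, 0.2], [0, 0, 0, 0, 0, 35, 0.2]])

```text
time: 33.03
position: [0.6356, -0.0479, 0.2145]
tool_rot: [0.519, 0.854, -0.014, -0.033]
ft_force: [0.5, 2.0, 1.8]
grip_width: 0.0287
```

Run:
```python
from h import *
M=rot(90+CY,-4)@R.from_euler('z',60,degrees=True).as_matrix()
rel(cl(.0075,-.0018,.211),M)
print(robot.get_obs()['moment'])
```

```text
t33.03 at [ 0.6356 -0.0479  0.2145] shift cm [-0.03 -0.04  0.35] rot [-0.09 -0.14  4.73] F [0.5 2.  1.8] w 0.0287 q [-0.25  0.6   1.37 -0.01  1.24 -0.72]
[-0.01165984  0.88693388  0.32931443]
```

apply_moves(series=[[0, 0, 0, 0, 0, 0, 0.5], [0, 0, 0, 0, 0, 0, 0.6], [0, 0, 0, 0, 0, 0, 0.7], [0, 0, 0, 0, 0, 0, 0.7], [0, 0, 0, 0, 0, 0, 0.7]])

```text
time: 33.45
position: [0.6367, -0.0491, 0.2146]
tool_rot: [0.517, 0.855, -0.014, -0.032]
ft_force: [-0.4, 0.6, -0.0]
grip_width: 0.0545
```

apply_moves(series=[[0, 0, -2, 0, 0, 0, 0.7], [0, 0, -6, 0, 0, 0, 0.7], [0, 0, -10, 0, 0, 0, 0.7], [0, 0, -13, 0, 0, 0, 0.7], [0, 0, -13, 0, 0, 0, 0.7]])

```text
time: 33.87
position: [0.6493, -0.0511, 0.3527]
tool_rot: [0.517, 0.856, -0.011, -0.024]
ft_force: [0.8, -0.6, 1.2]
grip_width: 0.0606
```

Run:
```python
from h import *
c,s_=np.cos(np.radians(CY)),np.sin(np.radians(CY))
inv=lambda P:(np.array([[c,s_],[-s_,c]])@(P[:2]-C)).round(4)
s=snap('scene','s9.png')
def handle(im):
  im=im.astype(int);m=(im[:,:,2]>im[:,:,0]+50)&(im[:,:,2]>im[:,:,1]+30);m[:100]=0;m[230:]=0;m[:,:230]=0;m[:,340:]=0
  v,u=np.nonzero(m);k=np.polyfit(v,u,1);return k[0],np.polyval(k,[v.min(),v.max()]),v.min(),v.max(),len(v)
for f in('s0','s8','s9'):print(f,handle(cv2.imread(f'pics/{f}.png')[:,:,::-1]))
for th in(-.08,0,.07,.1):
  e=np.array([.114,.093 if th>0 else (.19 if th<0 else .101)])
  pr=[]
  for z in(.06,.128):
    x,zz=-.114,z
    pr.append(proj('scene',cl(e[0]+x*np.cos(th)+zz*np.sin(th),-.0015,e[1]-x*np.sin(th)+zz*np.cos(th))))
  pr=np.array(pr);print(th,pr.round(1).tolist(),'slope',(pr[1,0]-pr[0,0])/(pr[1,1]-pr[0,1]))
A=cv2.resize(s[140:260,240:340,::-1],None,fx=5,fy=5,interpolation=cv2.INTER_CUBIC)
cv2.imwrite('pics/c9.png',A)
```

```text
s0 (np.float64(-0.027702665141913222), array([297.82596468, 296.91177673]), np.int64(136), np.int64(169), 196)
s8 (np.float64(0.06265263195422406), array([294.03845137, 295.91803033]), np.int64(165), np.int64(195), 159)
s9 (np.float64(0.09086665502400099), array([292.80650705, 295.44164005]), np.int64(167), np.int64(196), 164)
-0.08 [[297.3, 160.5], [298.0, 135.8]] slope -0.028882356858397355
0 [[296.9, 187.3], [296.4, 165.3]] slope 0.02243368960210461
0.07 [[296.0, 188.3], [294.4, 167.2]] slope 0.07394146867713351
0.1 [[295.5, 187.7], [293.5, 166.9]] slope 0.09769402297586181
```

View pics/c9.png

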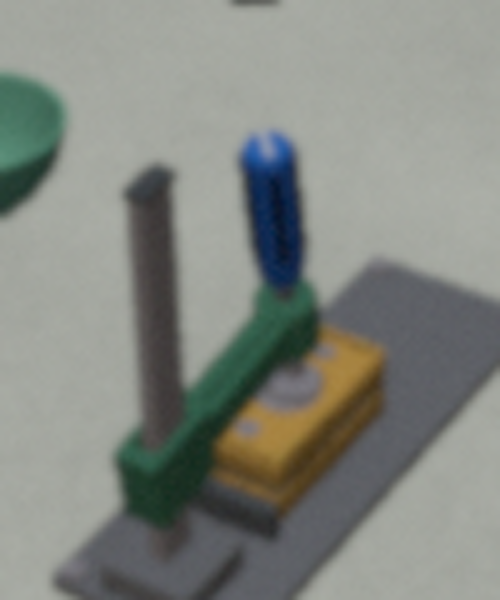

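apply_moves(series=[[0, 0, 0, 0, 0, -7, 0.7], [0, 0, 0, 0, 0, -14, 0.7], [0, 0, 0, 0, 0, -21, 0.7], [0, 0, 0, 0, 0, -28, 0.7], [0, 0, 0, 0, 0, -35, 0.7]])

```text
time: 34.33
position: [0.6446, -0.05, 0.3423]
tool_rot: [0.233, 0.972, -0.003, -0.036]
ft_force: [0.2, 1.0, -0.8]
grip_width: 0.0608
```

apply_moves(series=[[0, 0, 0, 0, 0, -7, 0.7], [0, 0, 0, 0, 0, -14, 0.7], [0, 0, 0, 0, 0, -21, 0.7], [0, 0, 0, 0, 0, -28, 0.7], [0, 0, 0, 0, 0, -35, 0.7]])

```text
time: 34.75
position: [0.6446, -0.05, 0.3423]
tool_rot: [-0.07, 0.997, 0.008, -0.036]
ft_force: [0.1, 0.5, 0.2]
grip_width: 0.0612
```

apply_moves(series=[[0, 0, 0, 0, 0, -7, 0.7], [0, 0, 3, 0, 0, -14, 0.7], [0, 0, 6, 0, 0, -21, 0.7], [0, 0, 7, 0, 0, -28, 0.7], [0, 0, 7, 0, 0, -35, 0.7]])

```text
time: 35.17
position: [0.6372, -0.0487, 0.2685]
tool_rot: [-0.366, 0.93, 0.021, -0.035]
ft_force: [0.5, 0.4, -0.4]
grip_width: 0.061
```

Run:
```python
from h import *
M=rot(90+CY,-5.3)@R.from_euler('z',-50,degrees=True).as_matrix()
rel(cl(.0095,-.0015,.213),M)
```

```text
t35.17 at [ 0.6372 -0.0487  0.2685] shift cm [-0.3  -0.32  5.53] rot [-0.43  0.53  0.36] F [ 0.5  0.4 -0.4] w 0.061 q [-0.25  0.55  1.3  -0.01  1.36 -2.57]
```

apply_moves(series=[[-0.3, -0.3, 1.5, -0.4, 0.5, 0.3, 0.7], [-0.3, -0.3, 3, -0.4, 0.5, 0.3, 0.7], [-0.3, -0.3, 4.5, -0.4, 0.5, 0.3, 0.7], [-0.3, -0.3, 5.5, -0.4, 0.5, 0.3, 0.7], [-0.3, -0.3, 5.5, -0.4, 0.5, 0.3, 0.6]])

```text
time: 35.58
position: [0.6393, -0.0485, 0.2153]
tool_rot: [-0.36, 0.932, 0.021, -0.038]
ft_force: [-0.3, 0.1, 0.6]
grip_width: 0.0588
```

apply_moves(series=[[0, 0, 0, 0, 0, 0, 0.5], [0, 0, 0, 0, 0, 0, 0.4], [0, 0, 0, 0, 0, 0, 0.2], [0, 0, 0, 0, 0, 0, 0.2], [0, 0, 0, 0, 0, 0, 0.2]], newtons=60)

```text
time: 36.0
position: [0.6414, -0.0486, 0.2202]
tool_rot: [-0.361, 0.932, 0.019, -0.035]
ft_force: [-1.7, 3.2, 6.1]
grip_width: 0.029
```

apply_moves(series=[[0, 0, 0, 0, 0, 0, 0.2], [0, 0, 0, 0, 0, 0, 0.2], [0, 0, 0, 0, 0, 0, 0.2]])

```text
time: 36.25
position: [0.6413, -0.0484, 0.2202]
tool_rot: [-0.361, 0.932, 0.019, -0.035]
ft_force: [-1.0, 2.3, 5.6]
grip_width: 0.0288
```

Run:
```python
from h import *
M=rot(90+CY,-5.3)@R.from_euler('z',-50,degrees=True).as_matrix()
rel(cl(.0095,-.0015,.213),M);print(robot.get_obs()['moment'])
```

```text
t36.25 at [ 0.6413 -0.0484  0.2202] shift cm [0.26 0.24 0.75] rot [-0.57  0.46 -0.3 ] F [-1.   2.3  5.6] w 0.0288 q [-0.24  0.61  1.34 -0.01  1.27 -2.55]
[ 0.58552948  0.4790496  -0.03487023]
```

apply_moves(series=[[0, 0, 0, 0, 0, 7, 0.2], [0, 0, 0, 0, 0, 14, 0.2], [0, 0, 0, 0, 0, 21, 0.2], [0, 0, 0, 0, 0, 28, 0.2], [0, 0, 0, 0, 0, 35, 0.2]])

```text
time: 36.67
position: [0.6415, -0.0492, 0.2201]
tool_rot: [-0.062, 0.997, 0.006, -0.039]
ft_force: [-2.5, 0.3, 5.5]
grip_width: 0.0284
```

apply_moves(series=[[0, 0, 0, 0, 0, 7, 0.2], [0, 0, 0, 0, 0, 14, 0.2], [0, 0, 0, 0, 0, 21, 0.2], [0, 0, 0, 0, 0, 28, 0.2], [0, 0, 0, 0, 0, 35, 0.2]])

```text
time: 37.08
position: [0.6407, -0.0502, 0.2201]
tool_rot: [0.24, 0.97, -0.007, -0.04]
ft_force: [-1.9, -1.3, 5.5]
grip_width: 0.0284
```

apply_moves(series=[[0, 0, 0, 0, 0, 7, 0.2], [0, 0, 0, 0, 0, 14, 0.2], [0, 0, 0, 0, 0, 21, 0.2], [0, 0, 0, 0, 0, 28, 0.2], [0, 0, 0, 0, 0, 35, 0.2]])

```text
time: 37.5
position: [0.6393, -0.05, 0.22]
tool_rot: [0.521, 0.853, -0.02, -0.038]
ft_force: [-4.0, -0.1, 7.6]
grip_width: 0.0287
```

Run:
```python
from h import *
M=rot(90+CY,-5.3)@R.from_euler('z',60,degrees=True).as_matrix()
rel(cl(.0095,-.0018,.213),M)
print(robot.get_obs()['moment'])
```

```text
t37.50 at [ 0.6393 -0.05    0.22  ] shift cm [ 0.19 -0.08  0.72] rot [0.2  0.49 4.49] F [-4.  -0.1  7.6] w 0.0287 q [-0.25  0.61  1.35 -0.02  1.27 -0.71]
[-0.59678186  1.83088125  0.41614142]
```

apply_moves(series=[[0, 0, 0, 0, 0, 0, 0.5], [0, 0, 0, 0, 0, 0, 0.55], [0, 0, 0, 0, 0, 0, 0.55], [0, 0, 0, 0, 0, 0, 0.55], [0, 0, 0, 0, 0, -7, 0.55]])

```text
time: 37.92
position: [0.6415, -0.0491, 0.2189]
tool_rot: [0.465, 0.884, -0.014, -0.037]
ft_force: [0.2, 0.4, 0.3]
grip_width: 0.0466
```

apply_moves(series=[[0, 0, 0, 0, 0, -7, 0.5], [0, 0, 0, 0, 0, -14, 0.5], [0, 0, 0, 0, 0, -21, 0.5], [0, 0, 0, 0, 0, -28, 0.5], [0, 0, 0, 0, 0, -35, 0.5]])

```text
time: 38.33
position: [0.6415, -0.0491, 0.2189]
tool_rot: [0.175, 0.984, -0.003, -0.04]
ft_force: [0.4, 0.4, 0.1]
grip_width: 0.0433
```

apply_moves(series=[[0, 0, 0, 0, 0, -7, 0.5], [0, 0, 0, 0, 0, -14, 0.5], [0, 0, 0, 0, 0, -21, 0.5], [0, 0, 0, 0, 0, -28, 0.5], [0, 0, 0, 0, 0, -35, 0.5]])

```text
time: 38.75
position: [0.6415, -0.0491, 0.2189]
tool_rot: [-0.129, 0.991, 0.01, -0.039]
ft_force: [1.0, -0.7, 1.0]
grip_width: 0.0438
```

apply_moves(series=[[0, 0, 0, 0, 0, -7, 0.5], [0, 0, 0, 0, 0, -14, 0.5], [0, 0, 0, 0, 0, -21, 0.5], [0, 0, 0, 0, 0, -28, 0.5], [0, 0, 0, 0, 0, -28, 0.5]])

```text
time: 39.17
position: [0.6415, -0.0491, 0.219]
tool_rot: [-0.362, 0.931, 0.019, -0.035]
ft_force: [-0.1, 0.2, 0.7]
grip_width: 0.0436
```

apply_moves(series=[[0, 0, 0, 0, 0, 0, 0.3], [0, 0, 0, 0, 0, 0, 0.2], [0, 0, 0, 0, 0, 0, 0.2], [0, 0, 0, 0, 0, 0, 0.2], [0, 0, 0, 0, 0, 0, 0.2]])

```text
time: 39.58
position: [0.6409, -0.0484, 0.2192]
tool_rot: [-0.361, 0.932, 0.019, -0.036]
ft_force: [-0.8, 1.1, 0.9]
grip_width: 0.0287
```

Run:
```python
from h import *
M=rot(90+CY,-5.3)@R.from_euler('z',-50,degrees=True).as_matrix()
rel(cl(.0095,-.0018,.213),M)
print(robot.get_obs()['moment'])
```

```text
t39.58 at [ 0.6409 -0.0484  0.2192] shift cm [0.26 0.2  0.65] rot [-0.5   0.41 -0.33] F [-0.8  1.1  0.9] w 0.0287 q [-0.24  0.61  1.35 -0.01  1.27 -2.55]
[ 0.3836862   0.29514426 -0.04292827]
```

Torque has risen to 0.42 N m; one last stroke, then release and retreat.

apply_moves(series=[[0, 0, 0, 0, 0, 7, 0.2], [0, 0, 0, 0, 0, 14, 0.2], [0, 0, 0, 0, 0, 21, 0.2], [0, 0, 0, 0, 0, 28, 0.2], [0, 0, 0, 0, 0, 35, 0.2]])

```text
time: 40.0
position: [0.6409, -0.0491, 0.2191]
tool_rot: [-0.062, 0.997, 0.006, -0.04]
ft_force: [-1.6, -0.3, -0.2]
grip_width: 0.0286
```

apply_moves(series=[[0, 0, 0, 0, 0, 7, 0.2], [0, 0, 0, 0, 0, 14, 0.2], [0, 0, 0, 0, 0, 21, 0.2], [0, 0, 0, 0, 0, 28, 0.2], [0, 0, 0, 0, 0, 35, 0.2]])

```text
time: 40.42
position: [0.6401, -0.0498, 0.219]
tool_rot: [0.24, 0.97, -0.007, -0.041]
ft_force: [-1.6, 0.2, 2.2]
grip_width: 0.0287
```

apply_moves(series=[[0, 0, 0, 0, 0, 7, 0.2], [0, 0, 0, 0, 0, 14, 0.2], [0, 0, 0, 0, 0, 21, 0.2], [0, 0, 0, 0, 0, 28, 0.2], [0, 0, 0, 0, 0, 35, 0.2]])

```text
time: 40.83
position: [0.6388, -0.0495, 0.2191]
tool_rot: [0.521, 0.853, -0.02, -0.039]
ft_force: [-3.0, 0.1, 3.5]
grip_width: 0.0286
```

Run:
```python
from h import *
M=rot(90+CY,-5.3)@R.from_euler('z',60,degrees=True).as_matrix()
rel(cl(.0095,-.0018,.213),M)
print(robot.get_obs()['moment'])
```

```text
t40.83 at [ 0.6388 -0.0495  0.2191] shift cm [ 0.13 -0.07  0.62] rot [0.15 0.39 4.46] F [-3.   0.1  3.5] w 0.0286 q [-0.24  0.61  1.35 -0.02  1.27 -0.71]
[-0.53697981  1.56523528  0.41548614]
```

apply_moves(series=[[0, 0, 0, 0, 0, 0, 0.5], [0, 0, 0, 0, 0, 0, 0.6], [0, 0, 0, 0, 0, 0, 0.7], [0, 0, 0, 0, 0, 0, 0.8], [0, 0, 0, 0, 0, 0, 0.8]])

```text
time: 41.25
position: [0.6417, -0.0491, 0.2193]
tool_rot: [0.519, 0.854, -0.017, -0.036]
ft_force: [-0.2, -0.3, 0.5]
grip_width: 0.0545
```

apply_moves(series=[[0, 0, -2, 0, 0, 0, 0.8], [0, 0, -6, 0, 0, 0, 0.8], [0, 0, -10, 0, 0, 0, 0.8], [0, 0, -14, 0, 0, 0, 0.8], [0, 0, -14, 0, 0, 0, 0.8]])

```text
time: 41.67
position: [0.6569, -0.0512, 0.3689]
tool_rot: [0.519, 0.854, -0.014, -0.027]
ft_force: [0.8, 0.0, 1.3]
grip_width: 0.0692
```

Run:
```python
from h import *
s=snap('scene','s10.png');t=snap('top','t10.png')
im=s.astype(int);m=(im[:,:,2]>im[:,:,0]+50)&(im[:,:,2]>im[:,:,1]+30);m[:100]=0;m[230:]=0;m[:,:230]=0;m[:,340:]=0
v,u=np.nonzero(m);print(np.polyfit(v,u,1),v.min(),v.max(),len(v))
# flask spot + brass extents in scene vs s5; stack shift between t0 and t10
s5=cv2.imread('pics/s5.png')[:,:,::-1].astype(int)
def brass(im,x0,x1,y0,y1):
  im=im.astype(int);m=(im[:,:,0]>im[:,:,2]+50)&(im[:,:,1]>im[:,:,2]+20);k=np.zeros_like(m);k[y0:y1,x0:x1]=m[y0:y1,x0:x1];v,u=np.nonzero(k);return u.min(),u.max(),v.min(),v.max(),u.mean().round(2),v.mean().round(2),len(u)
print('clamp flask s5',brass(s5,270,330,195,250),'now',brass(s,270,330,195,250))
t0=cv2.imread('pics/t2.png')[:,:,::-1]
print('stack t2',brass(t0,170,230,190,255),'now',brass(t,170,230,190,255))
d=np.abs(t.astype(int)-t0.astype(int)).max(2)>40;v,u=np.nonzero(d);h,_,_=np.histogram2d(v,u,bins=[range(0,401,40),range(0,641,40)]);print(h.astype(int))
```

```text
[1.50040455e-01 2.67285749e+02] 167 196 150
clamp flask s5 (np.int64(277), np.int64(315), np.int64(204), np.int64(240), np.float64(296.24), np.float64(221.49), 685) now (np.int64(283), np.int64(315), np.int64(206), np.int64(240), np.float64(299.67), np.float64(223.59), 424)
stack t2 (np.int64(190), np.int64(215), np.int64(204), np.int64(243), np.float64(201.84), np.float64(223.56), 681) now (np.int64(190), np.int64(216), np.int64(204), np.int64(243), np.float64(201.87), np.float64(223.53), 687)
[[   0    0    0    0    0    0    0    0    0    0    0    0    0    0
     0    0]
 [   0    0    0    0    0    0    0    0    0    0    0    0    0    0
     0    0]
 [   0    0    0    0    0    0    0    0  378  113    0    0    0    0
     0    0]
 [   0    0    0    0    0    0    0   61 1020 1257    0    0    0    0
     0    0]
 [   0    0    0    0    0    0    0  276  736 1075    0    0    0    0
     0    0]
 [   0    0    0    0    0    0    0  384  265  483    0    0    0    0
     0    0]
 [   0    0    0    0    0    0    0  462  766  328    0    0    0    0
     0    0]
 [   0    0    0    0    0    0    6  618  212   15    0    0    0    0
     0    0]
 [   0    0    0    0  282  823  773  110  175    0    0    0    0    0
     0    0]
 [   0    0    0    0  201    0  296   89  252    0    0    0    0    0
     0    0]]
```

```bash
python3 -c "
from rig import robot;print(robot.hand_in())"
```

```text
the job is handed in; nothing more can be done
None
```

I took the top flask off the stack, set it on the clamp's base plate and slid it home. The jaw is bound on it and the screw is tight. I handed in just after 41.7 s on the robot's clock; `hand_in()` gave no verdict.

- **Flask placement:** against the stop, the flask took about 19 N of push without moving. The pictures showed it in line with the plate and under the screw, to about 1 mm.
- **Jaw:** I held it square to slide it down to the lid, let go, and pressed it with about 12 N. It then held firm, tilted roughly +0.055 rad (estimated from the scene picture).
- **Screw:** I turned the gripper about 525° clockwise, in five strokes of 105°.
    - Torque stayed near the screw's own drag (0.15–0.17 N m) for the first two strokes. It was 0.33 N m at the end of the third and about 0.42 N m at the end of the fourth and fifth.
    - The screw therefore began to bear late in the second or during the third stroke, leaving at least 210° after it bore. This assumes the grip did not slip.
- **Last check:** the stack's position in the top picture was unchanged, the visible edges of the clamped flask had not moved, and nothing else away from the clamp and arm had changed.

**Disagreements and limits:**
- **Tilt:** my last tilt estimate was about 0.16 rad, more than the roughly 0.1 stated for tight. It is a coarse reading from few pixels.
- **Possible slip:** torque was the same at the end of the last two strokes, so the grip may have slipped a little at the end.
- **Pad force:** I could not measure the force of the pad on the lid directly.
- **Failed grasp:** an early tilted grasp at the flask's tail ran into the arm's wrist limit. I backed out and redid it in two shorter slides.

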